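# Clamp a seal-stone blank in the carving fixture

### The job

Stand the pale green stone blank in the square nest of the carving fixture and let go of it, then swing the green clamp arm over it as far as its stop, and press the orange plunger down until it snaps and stays down. Never push or squeeze any part of the clamp harder than 22 N, do not move the other things on the bench, and leave the stone clamped with the robot clear.

Things in the scene. Friction and masses are not known exactly. Their poses are not given: they have to be found in the camera images.
- stone_center (a point): pale green seal-stone blank: upright square block 40 x 40 x 64 mm, about 0.27 kg, standing on the bench; this point is its centre (32 mm above its underside), z up along the block, x and y square to its side faces. The three blanks differ only in colour and swap places.
- nest (a point): centre of the floor of the square aluminium nest on the dark steel plate of the carving fixture (fixed to the bench; place and yaw vary). Pocket 44 x 44 mm, walls 8 mm thick and 10 mm high above this floor, square to this frame's x and y; floor 12 mm above the bench. Seated, the stone's centre is 32 mm above this point. z up.
- post_axis (a point): on the axis of the clamp's upright post (10 mm radius), level with the nest floor, 90 mm from the nest centre along the nest's +x; same axes as the nest. How high the post stands in its collar is NOT known: the clamp arm's lower face is 86 to 95 mm above the nest floor, and the plunger rides with it.
- swing (a joint): green clamp arm, bar 22 mm wide and 16 mm thick, turning on the post with light friction (1 N at its end), stays where left. 0 rad: open (starts at 0 to 0.35); grows counter-clockwise from above; 1.75: at its stop, plunger exactly over the nest centre. The plunger is 90 mm from the post axis, in direction (pi - 1.75 + value) counter-clockwise from the nest's +x.
- plunger (a joint): snap plunger, orange cap 32 mm across, 14 mm tall, at the arm's end; value: travel down, 0 up to 0.012 m. Up, its flat top is 131 to 140 mm above the nest floor (unknown: feel for it). Resists with 4 N at first, peak 10 N at 4 mm, then the force falls; at 10 mm it snaps away to its hard stop and stays down. Let go earlier, it springs back. A push or squeeze over 22 N on the clamp damages it.
- under_foot (a point): centre of the top face of a seated stone (76 mm above the bench, 64 mm above the nest floor). The plunger's soft sprung rubber foot, 18 mm across, comes to rest here when the plunger is down; when the plunger is up the foot clears the seated stone by 2 to 11 mm.
- stone_red: dark red seal-stone blank, 40 x 40 x 64 mm, standing; leave alone
- stone_dark: near-black seal-stone blank, 40 x 40 x 64 mm, standing; leave alone
- rough_block: rough grey-white marble block, 190 x 140 x 85 mm, 6 kg; leave alone
- hammer: small hammer lying down, 240 mm long, origin on the underside; leave alone
- chisel: steel chisel lying down, 140 mm long; leave alone
- brush: dust brush lying down, 180 mm long; leave alone
- paste_jar: small blue jar, 56 mm across, 45 mm tall; leave alone
- oil_bottle: amber bottle, 50 mm across, 130 mm tall; leave alone
Things that resemble listed ones, but are neither listed nor needed, are in the scene too. What is shaped like the part that bears stone_center but purple or yellow is not meant.

How it is judged:
On the way, in this order (a step that is already met when the one before it is completed fails the run):
1. the pale green stone stands in the nest, let go (horizontal distance between stone_center and nest below 0.004 m and z of stone_center in the frame of nest between 0.029 and 0.0345 m and angle between stone_center's own z axis and vertical below 0.06 rad and contact force between the fingers and stone below 0.2 N), for 0.2 s.
2. the arm is swung over the stone to its stop, the plunger still up (value of joint swing above 1.68 rad and value of joint plunger below 0.008 m and horizontal distance between stone_center and nest below 0.004 m and z of stone_center in the frame of nest between 0.029 and 0.0345 m and angle between stone_center's own z axis and vertical below 0.06 rad), for 0.1 s.
3. the plunger has snapped down (value of joint plunger above 0.0112 m and value of joint swing above 1.66 rad), for 0.1 s.
At the end, for the whole second after the job is handed in: The pale green stone stands upright (within 0.06 rad) on the nest floor, within 4 mm of the nest centre and at rest; the clamp arm is at its stop (swing above 1.66 rad), and the plunger is snapped down and stays there (above 11.2 mm of 12) (all of step 3 and horizontal distance between stone_center and nest below 0.004 m and z of stone_center in the frame of nest between 0.029 and 0.0345 m and angle between stone_center's own z axis and vertical below 0.06 rad and linear speed of stone below 0.01 m/s); the robot touches nothing.
It fails at once if the robot pushes the clamp with more than 22 N (contact force between any of the arm, the fingers and clamp above 22 N).
It fails at once if another thing on the bench (a stone, the block, hammer, chisel, brush, jar or bottle) is moved by more than 20 mm (distance of any of stone_red, stone_dark, rough_block, hammer, chisel, brush, paste_jar, oil_bottle from where it was at the start of the episode above 0.02 m).
It also fails if it takes over 67 s, if anything falls off the work surface, if the arm or the gripper's body presses on something with over 40 N, if the wrist force passes 120 N, or if a joint passes its speed limit or range.

### The arm

A 7-joint arm with a two-finger parallel gripper is mounted at the origin on the work surface. World frame = base frame: x ahead of the robot, y to its left, z up, the work surface at z = 0. Lengths are in m, angles in rad, forces in N, time in s.
With the tool pointing down it reaches from about 0.4 to 0.85 m from the base axis. Payload 4.5 kg.
Tool frame: the origin (TCP) lies on the centre line of the jaws, within the pads' length; the fingertips stand 11 mm ahead of it and the grasp point (between the pads) lies 8 mm behind it; z points along the fingers, x is the direction in which the jaws open and shut, and the axes are right-handed (so a half turn about z gives the same grasp; the last joint's range is limited). The gripper opens to 88 mm and grips with 3 to 60 N. Pads are 18 mm wide; open, the fingers measure 123 mm over their backs; the gripper's body (75 mm by 187 mm) begins 45 mm behind the grasp point.
Start: joints at [1.342, 0.689, -0.195, 1.565, 0.157, 0.902, -0.215], TCP at [0.162, -0.604, 0.25] pointing down, gripper open.
Joint ranges: [-3.01, 3.01], [-0.46, 2.08], [-1.47, 1.51], [0.13, 2.56], [-1, 4.14], [0.04, 2.09], [-2.66, 2.66]. Speed limits (rad/s): [2.57, 2.57, 3.14, 3.14, 3.14, 3.14, 3.14].

### API

Orientations are given as a unit quaternion [x, y, z, w].
In Python, from plant import r, vision, order, nets gives the robot as it stands.
- The arm moves only by the tool send_rows, never from a script. Its argument "series" is a list of rows, each an object with "delta_pos": the shift along the tool's x, y, z in cm, a list of three; "turn": the turn about the tool's z in degrees; "jaw": the closure, from 0 (fully open) to 1 (shut). In form: [{"delta_pos": [x, y, z], "turn": turn, "jaw": jaw}, ...]. A call has 1 to 8 rows; each row is the pose to reach, as a shift and turn from the pose commanded when the call began, along the tool's axes at that moment; what a row does not reach only later rows make up. A row lasts 1/12 s, in which the tool goes at most 41.7 mm and 7.16 degrees, less where a joint would pass 70% of its speed; a pose out of reach is approached as far as the arm can. A call with a gripper value outside its range is refused whole. The fingers move at their own pace and stop on an object; "force" is the grip in N (left out, the last holds). Time passes only in rows, so rows that repeat a pose let the fingers close. It gives the time, the measured TCP pose, the force and the opening at its end, in the units of the state.
- r.get_state(): the state, without advancing time (a new reading comes with each control period).
- vision.snapshot(name): name is "side" or "top" or "wrist"; returns the picture (400x640x3 uint8, blue, green, red); there is no depth.
- vision.camera_params(name): a dict with "intrinsics" (3x3 intrinsics, pixels), "D" ([k1, k2, p1, p2, k3] as OpenCV has them; the pictures are not rectified), "extrinsics" (4x4, takes a point from world to camera coordinates). Camera axes: x right, y down, z forward; pixel columns grow to the right and rows downward; lengths in m; the calibration is good to about 2 mm. A picture is of the moment at which its call begins: read the wrist's pose just before it. camera_params takes no time and is no camera call; for the wrist camera it gives the pose at the moment of the call.
- order.finish_job(): hands the job in, once; it reports no verdict.
Trained networks look in the newest picture that a camera, given by its name, has taken for a name from the list of things; names that differ only in an ending like _2 or _b are one class to them, and where a whole thing is asked for, a point or a joint stands for the part that bears it (a point fixed in the world has none). Each returns a list of dicts, best first, with "score" (0 to 1); they miss things now and then, are a little off and sometimes report something else, mostly with a low value. They report only what shows in the picture. A call takes as long as a camera call. They do not tell look-alikes from the thing itself.
- nets.boxes_of(camera, label): "location" ([row, column] as shares, 0 to 1, of the picture: columns of its width, rows of its height, amid what is visible of it).
- nets.trace(camera, label): "region" (400x640 bool, what is visible of it) and "location" ([row, column] as shares, 0 to 1, of the picture: columns of its width, rows of its height, amid what is visible of it).
The state is a dict: "clock": time; "q": joint angles; "qd": joint speeds; "joint_torque": joint torques, N m; "tool_pos": TCP position; "eef_rot": TCP orientation; "contact_force": force on the tool from outside, world axes, zero at the start; "moment": the same for the moment, N m; "opening": opening from 0.0 (shut) to 1.0 (fully open).
Only numpy, scipy, OpenCV 4.12 (cv2) and the standard library are available. Lean on these libraries where they do the work, as an engineer would, in place of code of your own. Each camera call takes 0.05 s, during which the arm holds its last target.

## Working session

There is one attempt and no reset: what is moved stays moved. The work goes in short steps, Python scripts to look and compute and a tool call to move; the robot and the scene stay as the last step left them, time stands still between calls to the robot, and variables do not carry over. Pictures are saved under pics/ and viewed, and the job is handed in when it is done.

Besides the shell and the picture viewer there is one more tool, called after "Request:" as name([rows], argument=value, ...), one row to a line, values as JSON. send_rows: Moves the arm, as the interface text tells. Its arguments: {"type":"object","properties":{"series":{"type":"array"},"force":{"type":"number"}},"required":["series"]}

```bash
ls; mkdir -p pics
python3 - <<'E'
from plant import r, vision, order, nets
import cv2
s=r.get_state(); print({k:s[k] for k in ('clock','tool_pos','eef_rot','contact_force','opening')})
for c in ('side','top'):
    cv2.imwrite(f'pics/{c}0.png',vision.snapshot(c))
    for l in ('stone_center','nest','post_axis','swing','plunger'):
        try: print(c,l,[(round(d['score'],2),round(d['location'][1]*640),round(d['location'][0]*400)) for d in nets.boxes_of(c,l)])
        except Exception as e: print(c,l,e)
print(vision.camera_params('top'))
print(r.get_state()['clock'])
E
```

```text
pics
{'clock': 0.0, 'tool_pos': array([ 0.16215553, -0.6029719 ,  0.24892046]), 'eef_rot': array([ 7.93695117e-01, -6.08315083e-01, -7.62403983e-04, -4.89739692e-04]), 'contact_force': array([-0.72967008, -0.07051535,  0.20822335]), 'opening': 0.9983648975604855}
side stone_center [(0.92, 337, 315), (0.82, 327, 281), (0.8, 330, 249), (0.78, 295, 241), (0.76, 307, 339), (0.47, 276, 312), (0.3, 338, 170)]
side nest [(0.69, 279, 216)]
side post_axis [(0.81, 281, 216)]
side swing [(0.83, 297, 181)]
side plunger [(0.48, 301, 165)]
top stone_center [(0.82, 391, 209), (0.81, 426, 209), (0.75, 440, 236), (0.7, 390, 173), (0.66, 359, 199), (0.45, 337, 228)]
top nest [(0.72, 292, 242)]
top post_axis [(0.73, 287, 240), (0.34, 386, 170), (0.16, 263, 211)]
top swing [(0.6, 277, 215), (0.33, 419, 254)]
top plunger []
{'intrinsics': array([[434.35933246,   0.        , 312.43032631],
       [  0.        , 434.35933246, 201.30064757],
       [  0.        ,   0.        ,   1.        ]]), 'D': array([-0.03010327,  0.        ,  0.        ,  0.        ,  0.        ]), 'extrinsics': array([[ 0.02137019, -0.99969411,  0.01244988, -0.00390338],
       [-0.99699609, -0.02223647, -0.07419126,  0.61217743],
       [ 0.07444541, -0.010827  , -0.99716631,  1.27813676],
       [ 0.        ,  0.        ,  0.        ,  1.        ]])}
0.6
```

Run:
```python
import cv2
a=cv2.imread('pics/top0.png')
cv2.imwrite('pics/top0c.png',cv2.resize(a[130:290,220:480],None,fx=3,fy=3,interpolation=cv2.INTER_CUBIC))
```

```text
(no output)
```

View pics/top0c.png

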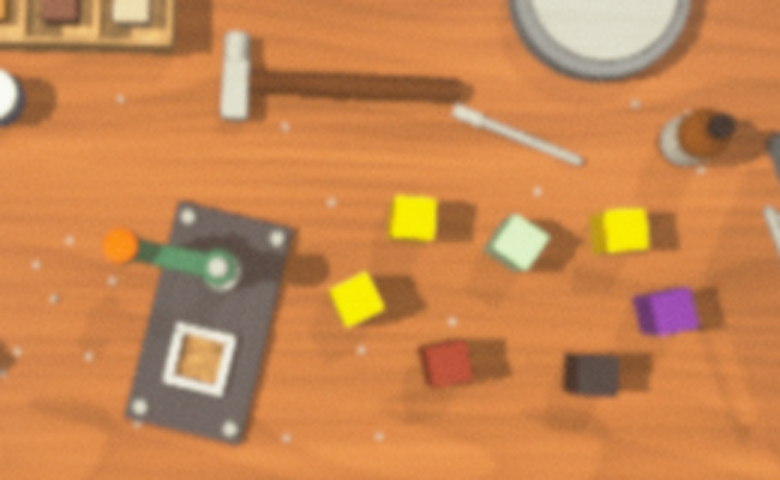

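View pics/top0.png

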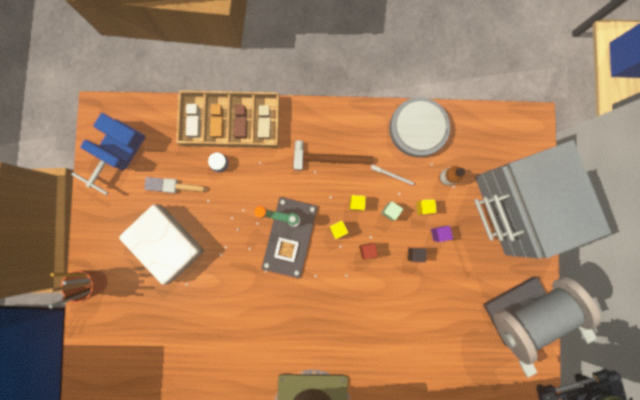

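View pics/side0.png

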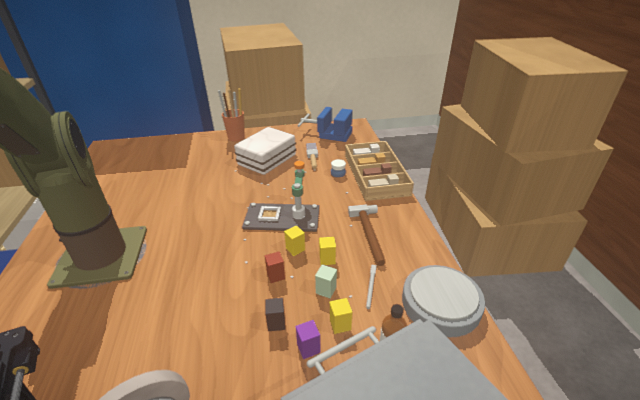

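The pale green block sits at top pixel (393,210). The other candidates are yellow (358,202), (339,230) and (428,207), purple (443,234), red (370,251) and near-black (417,254). Only (393,210) fits "pale green", and the enlarged crop confirms it. The nest is at about (287,250) and the post at about (292,219). Next I'll work out rough positions.

```bash
cat > h.py <<'E'
from plant import r, vision, order, nets
import cv2, numpy as np
from scipy.spatial.transform import Rotation as R
def P(cam): 
    c=vision.camera_params(cam); return np.array(c['intrinsics']),np.array(c['D']),np.array(c['extrinsics'])
def back(p,uv,z):
    K,D,E=p; n=cv2.undistortPoints(np.array(uv,float).reshape(-1,1,2),K,D).reshape(-1,2)
    d=np.c_[n,np.ones(len(n))]@E[:3,:3]; c=-E[:3,:3].T@E[:3,3]
    return c+d*((z-c[2])/d[:,2])[:,None]
def proj(p,X):
    K,D,E=p; return cv2.projectPoints(np.array(X,float),cv2.Rodrigues(E[:3,:3])[0],E[:3,3],K,D)[0].reshape(-1,2)
def st():
    s=r.get_state(); return s['tool_pos'],s['eef_rot'],s['clock'],s
def todelta(X):
    p,q,_,_=st(); return R.from_quat(q).inv().apply(np.array(X)-p)*100
E
python3 - <<'E'
from h import *
p=P('top')
print('stone top',back(p,[(393,210)],.064)); print('nest',back(p,[(286.5,249.5)],.012)); print('post top',back(p,[(292.5,219)],.12)); print('plunger',back(p,[(260,212)],.147))
pos,q,t,s=st(); Rm=R.from_quat(q).as_matrix(); print(pos,Rm)
w=vision.camera_params('wrist'); E=np.array(w['extrinsics']);print(w['intrinsics'],w['D']); print('cam in tool',Rm.T@(-E[:3,:3].T@E[:3,3]-pos), 'rot',E[:3,:3]@Rm)
cv2.imwrite('pics/w0.png',vision.snapshot('wrist'))
E
```

```text
stone top [[ 0.58892029 -0.2246642   0.064     ]]
nest [[0.46649858 0.08388469 0.012     ]]
post top [[0.55464116 0.06448795 0.12      ]]
plunger [[0.570719   0.15175121 0.147     ]]
[ 0.16237481 -0.60354384  0.24972345] [[ 2.59757752e-01 -9.65673811e-01  7.23604417e-06]
 [-9.65673811e-01 -2.59757752e-01 -2.89872861e-05]
 [ 2.98718816e-05  5.42013918e-07 -1.00000000e+00]]
[[324.56304318   0.         317.71695473]
 [  0.         324.56304318 200.10526916]
 [  0.           0.           1.        ]] [-0.03185162  0.          0.          0.          0.        ]
cam in tool [-0.00165887 -0.07266809 -0.13484764] rot [[ 9.99998588e-01  4.18524333e-04 -1.62770929e-03]
 [-8.61667281e-04  9.59196084e-01 -2.82740393e-01]
 [ 1.44295864e-03  2.82741396e-01  9.59195090e-01]]
```

View pics/w0.png

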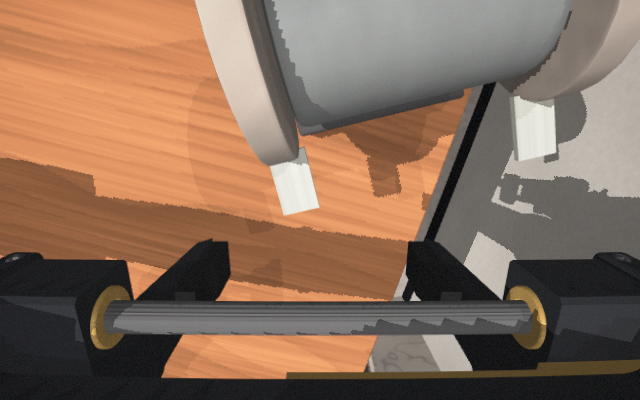

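The nest is at about (0.466, 0.084) with yaw about -12°, and nest to post comes out at 90 mm, as specified. The wrist view shows only the grinder. I'll rise, then move over the stone.

Request:
send_rows([
  {"delta_pos":[0,0,-4],"turn":0,"jaw":0},
  {"delta_pos":[0,0,-8],"turn":0,"jaw":0},
  {"delta_pos":[0,-1,-12],"turn":0,"jaw":0},
  {"delta_pos":[-1,-4,-14],"turn":0,"jaw":0},
  {"delta_pos":[-3,-7.5,-14],"turn":0,"jaw":0},
  {"delta_pos":[-5,-11,-14],"turn":0,"jaw":0},
  {"delta_pos":[-7,-14.5,-14],"turn":0,"jaw":0},
  {"delta_pos":[-9,-18,-14],"turn":0,"jaw":0},
])

```text
clock: 1.32
tool_pos: [0.3138, -0.4684, 0.3901]
eef_rot: [0.794, -0.608, 0.0, 0.0]
contact_force: [0.8, -0.1, -1.4]
opening: 0.998
```

Request:
send_rows([
  {"delta_pos":[-2,-3.5,0],"turn":0,"jaw":0},
  {"delta_pos":[-4,-7,0],"turn":0,"jaw":0},
  {"delta_pos":[-6,-10.5,0],"turn":0,"jaw":0},
  {"delta_pos":[-8,-14,0],"turn":0,"jaw":0},
  {"delta_pos":[-10,-17.5,0],"turn":0,"jaw":0},
  {"delta_pos":[-12,-21,2],"turn":0,"jaw":0},
  {"delta_pos":[-14,-24.5,5],"turn":0,"jaw":0},
  {"delta_pos":[-15.5,-28,8],"turn":0,"jaw":0},
])

```text
clock: 1.98
tool_pos: [0.5332, -0.2548, 0.3214]
eef_rot: [0.794, -0.608, 0.001, -0.0]
contact_force: [1.2, -0.4, -0.1]
opening: 0.999
```

Run:
```python
from h import *
print(st()[:3], todelta([.589,-.225,.25]))
im=vision.snapshot('wrist');cv2.imwrite('pics/w1.png',im)
for l in ('stone_center',): print([(round(d['score'],2),round(d['location'][1]*640),round(d['location'][0]*400)) for d in nets.boxes_of('wrist',l)])
```

```text
(array([ 0.53322801, -0.25484348,  0.32135109]), array([ 7.94036680e-01, -6.07868522e-01,  1.18189382e-03, -4.61894404e-04]), 1.9833) [-1.43471139 -6.14728868  7.14658672]
[(0.75, 402, 190), (0.71, 227, 73), (0.69, 172, 125), (0.62, 384, 125), (0.57, 304, 113)]
```

View pics/w1.png

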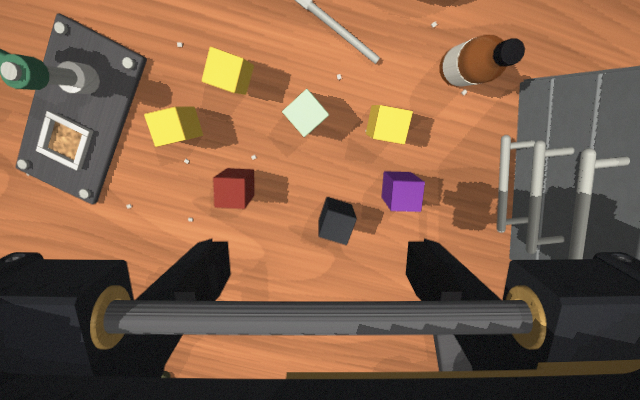

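The wrist view shows the pale green stone at (305,113), with yellow at (227,72), (172,126) and (391,124), purple at (403,190), red at (233,188) and black at (337,221). I'll fit the block model to the green silhouette and the square to the nest.

```bash
cat >> h.py <<'E'
from scipy.optimize import minimize
def sq(x,y,yaw,h,z):
    c,s=np.cos(yaw),np.sin(yaw); return np.array([[x+c*a-s*b,y+s*a+c*b,z] for a,b in ((h,h),(-h,h),(-h,-h),(h,-h))])
def hullmask(uv,shape,k=4):
    m=np.zeros((shape[0]*k,shape[1]*k),np.uint8); cv2.fillConvexPoly(m,cv2.convexHull(np.round((uv+.5)*k-.5).astype(np.int32)),255)
    return cv2.resize(m,(shape[1],shape[0]),interpolation=cv2.INTER_AREA)/255.
def fit(p,mask,x0,pts):
    f=lambda v: np.abs(hullmask(proj(p,pts(v)),mask.shape)-mask).sum()
    best=min((minimize(f,[x0[0],x0[1],y],method='Nelder-Mead',options=dict(initial_simplex=[[x0[0],x0[1],y],[x0[0]+.01,x0[1],y],[x0[0],x0[1]+.01,y],[x0[0],x0[1],y+.3]],maxiter=300)) for y in x0[2]),key=lambda o:o.fun)
    return best.x,best.fun,mask.sum()
E
python3 - <<'E'
from h import *
im=cv2.imread('pics/w1.png'); p=P('wrist')
hsv=cv2.cvtColor(im,cv2.COLOR_BGR2HSV)
print(hsv[113,305], hsv[140,45],hsv[62,12])
m=((hsv[...,0]>40)&(hsv[...,0]<90)&(hsv[...,2]>100)).astype(np.uint8)
m[:, :250]=0; m[:,360:]=0; m[160:]=0
m=cv2.morphologyEx(m,cv2.MORPH_OPEN,np.ones((3,3)))
g=back(p,[(305,113)],.064)[0]; print(g)
b=fit(p,m.astype(float),(g[0],g[1],[0,.4,.8,1.2]),lambda v:np.r_[sq(*v,.02,0),sq(*v,.02,.064)]); print(b, np.degrees(b[0][2])%90)
o=cv2.resize(im[60:170,240:380],None,fx=5,fy=5)
for z in (0,.064):
    uv=((proj(p,sq(*b[0],.02,z))-[240,60]+.5)*5).astype(int); cv2.polylines(o,[uv],True,(0,0,255))
cv2.imwrite('pics/fit1.png',o)
cv2.imwrite('pics/nest1.png',cv2.resize(im[0:210,0:160],None,fx=2.8,fy=2.8,interpolation=cv2.INTER_CUBIC))
E
```

```text
[ 48  32 241] [ 26  16 112] [ 66  40 101]
[ 0.58968631 -0.2154386   0.064     ]
(array([ 0.58991936, -0.21544035,  1.01119593]), np.float64(109.12941176470588), np.float64(1131.0)) 57.93725881399111
```

View pics/fit1.png

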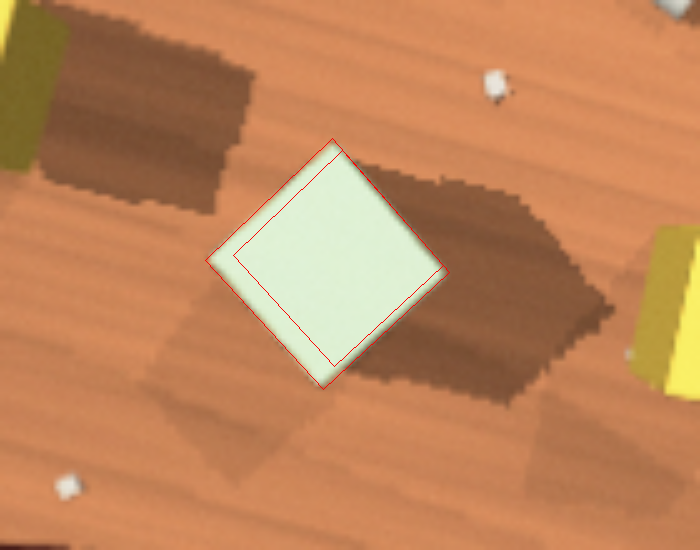

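View pics/nest1.png

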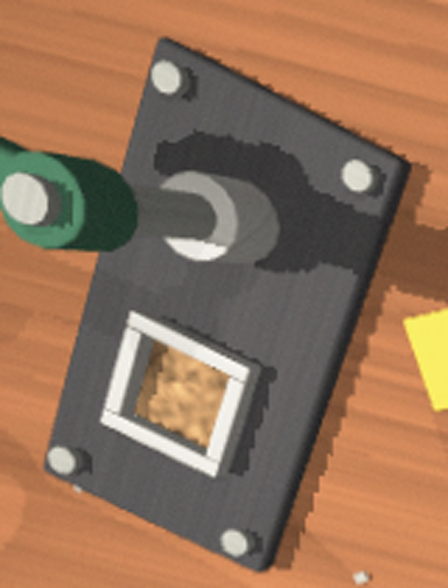

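Run:
```python
from h import *
s=st()[3]; print(np.round(s['q'],2)); im=cv2.imread('pics/w1.png'); p=P('wrist')
# nest outer top corners (z=.022): read from enlarged crop /2.8
c=np.array([(131,312),(251,368),(216,477),(101,422)])/2.8
X=back(p,c,.022); print(X, X.mean(0)); 
for i in range(4):
    d=X[(i+1)%4]-X[i]; print(np.linalg.norm(d),np.degrees(np.arctan2(d[1],d[0])))
```

```text
[ 0.51  0.57 -0.26  1.58  0.16  1.01 -1.09]
[[0.5008482  0.11493634 0.022     ]
 [0.48979075 0.05606778 0.022     ]
 [0.43165657 0.06910113 0.022     ]
 [0.44382589 0.12741358 0.022     ]] [0.46653035 0.09187971 0.022     ]
0.059898035163421175 -100.63807486259306
0.05957726410448744 167.363562763451
0.059568740057019814 78.21204785657277
0.05837144442750351 -12.342555011015468
```

The wrist and top cameras disagree by about 9 mm. Most likely the arm was still settling at the snapshot and I read the camera pose later. I'll turn and move over the stone (world yaw -32°), let it settle, and measure again.

Run:
```python
from h import *
print(st()[0],todelta([.589,-.2245,.25]))
p=P('wrist'); im=vision.snapshot('wrist');cv2.imwrite('pics/w2.png',im); p2=P('wrist')
print(np.abs(p[2]-p2[2]).max())
a=cv2.imread('pics/w1.png'); print(np.abs(a.astype(int)-im).mean())
hsv=cv2.cvtColor(im,cv2.COLOR_BGR2HSV)
m=((hsv[...,0]>40)&(hsv[...,0]<90)&(hsv[...,2]>100)).astype(np.uint8)
m[:, :250]=0; m[:,360:]=0; m[160:]=0
m=cv2.morphologyEx(m,cv2.MORPH_OPEN,np.ones((3,3)))
print(fit(p,m.astype(float),(.59,-.22,[0,.4,.8,1.2]),lambda v:np.r_[sq(*v,.02,0),sq(*v,.02,.064)]))
```

```text
[ 0.53387998 -0.24952091  0.3171707 ] [-0.8692064  -5.99554221  6.71264517]
0.004983464059032994
10.499567708333334
(array([ 0.59085632, -0.2231044 ,  0.98413428]), np.float64(77.8313725490196), np.float64(1156.0))
```

Request:
send_rows([
  {"delta_pos":[-0.2,-1.5,1.5],"turn":-7,"jaw":0},
  {"delta_pos":[-0.4,-3,3],"turn":-14,"jaw":0},
  {"delta_pos":[-0.6,-4.5,5],"turn":-21,"jaw":0},
  {"delta_pos":[-0.8,-6.1,7],"turn":-28,"jaw":0},
  {"delta_pos":[-0.9,-6.1,8],"turn":-35,"jaw":0},
  {"delta_pos":[-0.9,-6.1,9],"turn":-41.5,"jaw":0},
  {"delta_pos":[-0.9,-6.1,9],"turn":-41.5,"jaw":0},
  {"delta_pos":[-0.9,-6.1,9],"turn":-41.5,"jaw":0},
])

```text
clock: 2.8
tool_pos: [0.5875, -0.234, 0.2315]
eef_rot: [0.957, -0.29, -0.0, 0.0]
contact_force: [0.2, 0.5, 0.1]
opening: 1.003
```

Request:
send_rows([
  {"delta_pos":[0,0,0],"turn":0,"jaw":0},
  {"delta_pos":[0,0,0],"turn":0,"jaw":0},
  {"delta_pos":[0,0,0],"turn":0,"jaw":0},
])

```text
clock: 3.05
tool_pos: [0.5885, -0.2328, 0.2323]
eef_rot: [0.957, -0.289, 0.001, 0.0]
contact_force: [0.2, 0.6, 0.5]
opening: 1.002
```

Run:
```python
from h import *
p=P('wrist'); im=vision.snapshot('wrist');cv2.imwrite('pics/w3.png',im); p2=P('wrist'); print(np.abs(p[2]-p2[2]).max())
hsv=cv2.cvtColor(im,cv2.COLOR_BGR2HSV)
m=((hsv[...,0]>40)&(hsv[...,0]<90)&(hsv[...,2]>100)).astype(np.uint8)
n,l,s,c=cv2.connectedComponentsWithStats(m); k=1+np.argmax(s[1:,4]); print(s[k]); m=(l==k)
b=fit(p,m.astype(float),(.59,-.223,[.7,1.0,1.2]),lambda v:np.r_[sq(*v,.02,0),sq(*v,.02,.064)]); print(b,np.degrees(b[0][2]))
for z in (0,.064): cv2.polylines(im,[proj(p,sq(*b[0],.02,z)).astype(int)],True,(0,0,255))
cv2.imwrite('pics/w3f.png',im)
P_,q,t,s=st(); print(P_,t,np.round(s['q'],2)); M=R.from_quat(q).as_matrix(); print('yaw',np.degrees(np.arctan2(M[1,0],M[0,0])), M[:,2], todelta([b[0][0],b[0][1],.038]))
```

```text
0.0005206000822253198
[ 492    1  148  185 3916]
(array([ 0.61287119, -0.19455291,  0.24085914]), np.float64(5834.24705882353), np.float64(3916.0)) 13.800211974552484
[ 0.58843163 -0.23258893  0.23208989] 3.1 [ 0.53  0.74 -0.42  1.55  0.35  0.92 -0.59]
yaw -33.511797270289236 [ 1.32293359e-03 -9.23059592e-04 -9.99998699e-01] [-0.09359953 -4.52142791 19.40868639]
```

View pics/w3f.png

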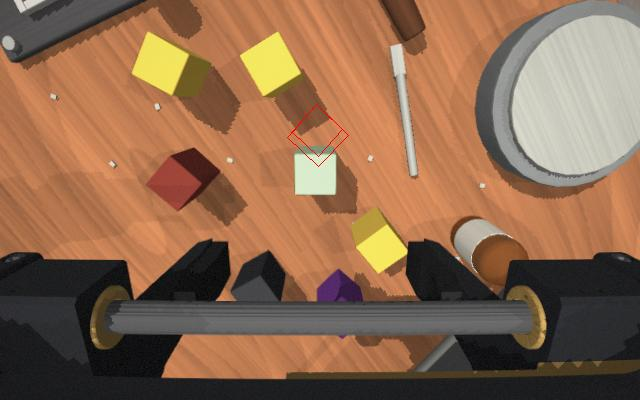

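The green stone is at (315,172), axis-aligned with the jaws as intended. My mask picked up the dish instead, so I'll refit with the right component and check clearance to the yellow block at (378,240).

Run:
```python
from h import *
p=P('wrist'); im=cv2.imread('pics/w3.png')
hsv=cv2.cvtColor(im,cv2.COLOR_BGR2HSV)
m=((hsv[...,0]>40)&(hsv[...,0]<90)&(hsv[...,2]>90)).astype(np.uint8)
n,l=cv2.connectedComponents(m); m=(l==l[175,315]); ys,xs=np.where(m); print(xs.min(),xs.max(),ys.min(),ys.max())
b=fit(p,m.astype(float),(.59,-.223,[.7,1.0,1.2]),lambda v:np.r_[sq(*v,.02,0),sq(*v,.02,.064)]); print(b,np.degrees(b[0][2]))
for z in (0,.064): cv2.polylines(im,[proj(p,sq(*b[0],.02,z)).astype(int)],True,(0,0,255))
cv2.imwrite('pics/w3f.png',cv2.resize(im[120:220,250:380],None,fx=5,fy=5))
print(todelta([b[0][0],b[0][1],.038]), 'yellow corner', todelta(back(p,[(353,217),(378,272),(408,246),(360,250)],.03)))
```

```text
294 335 147 194
(array([ 0.59059141, -0.22318285,  0.99443795]), np.float64(156.0), np.float64(1921.0)) 56.97709754858647
[-0.37054054 -0.90425698 19.40838164] yellow corner [[ 3.77651386  4.53184752 20.21528365]
 [ 6.89816008 11.31242107 20.22058371]
 [10.13403325  8.03076521 20.22567336]
 [ 4.69593364  8.50569712 20.2169222 ]]
```

View pics/w3f.png

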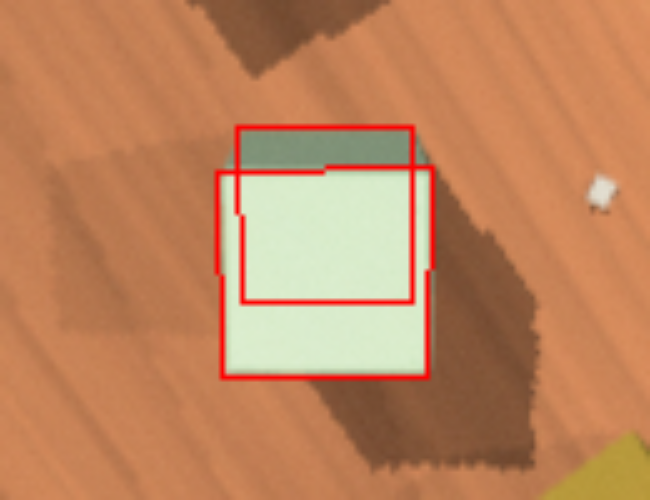

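Request:
send_rows([
  {"delta_pos":[-0.4,-0.9,3],"turn":-0.4,"jaw":0},
  {"delta_pos":[-0.4,-0.9,6.5],"turn":-0.4,"jaw":0},
  {"delta_pos":[-0.4,-0.9,10],"turn":-0.4,"jaw":0},
  {"delta_pos":[-0.4,-0.9,12],"turn":-0.4,"jaw":0},
  {"delta_pos":[-0.4,-0.9,13],"turn":-0.4,"jaw":0},
  {"delta_pos":[-0.4,-0.9,13],"turn":-0.4,"jaw":0},
  {"delta_pos":[-0.4,-0.9,13],"turn":-0.4,"jaw":0},
])

```text
clock: 3.68
tool_pos: [0.5905, -0.2226, 0.1019]
eef_rot: [0.959, -0.285, 0.001, -0.0]
contact_force: [-0.1, 0.3, -0.3]
opening: 1.0
```

Run:
```python
from h import *
print(st()[0],todelta([.5906,-.2232,.038]))
```

```text
[ 0.59047161 -0.22262381  0.10188843] [0.03519531 0.04342861 6.38887152]
```

Request:
send_rows([
  {"delta_pos":[0,0,2],"turn":0,"jaw":0},
  {"delta_pos":[0,0,4],"turn":0,"jaw":0},
  {"delta_pos":[0,0,5.7],"turn":0,"jaw":0},
  {"delta_pos":[0,0,6.4],"turn":0,"jaw":0},
  {"delta_pos":[0,0,6.4],"turn":0,"jaw":0},
  {"delta_pos":[0,0,6.4],"turn":0,"jaw":0.3},
  {"delta_pos":[0,0,6.4],"turn":0,"jaw":0.7},
  {"delta_pos":[0,0,6.4],"turn":0,"jaw":0.7},
], force=25)

```text
clock: 4.35
tool_pos: [0.5909, -0.2229, 0.0387]
eef_rot: [0.959, -0.284, 0.001, -0.0]
contact_force: [0.4, -0.1, 0.2]
opening: 0.794
```

Request:
send_rows([
  {"delta_pos":[0,0,0],"turn":0,"jaw":0.7},
  {"delta_pos":[0,0,0],"turn":0,"jaw":0.7},
  {"delta_pos":[0,0,0],"turn":0,"jaw":0.7},
  {"delta_pos":[0,0,0],"turn":0,"jaw":0.7},
])

```text
clock: 4.68
tool_pos: [0.59, -0.2227, 0.0374]
eef_rot: [0.959, -0.284, 0.0, 0.0]
contact_force: [1.0, 0.2, 1.3]
opening: 0.493
```

Request:
send_rows([
  {"delta_pos":[0,0,0],"turn":0,"jaw":0.7},
  {"delta_pos":[0,0,0],"turn":0,"jaw":0.7},
  {"delta_pos":[0,0,0],"turn":0,"jaw":0.7},
  {"delta_pos":[0,0,-1],"turn":0,"jaw":0.7},
  {"delta_pos":[0,0,-3],"turn":0,"jaw":0.7},
  {"delta_pos":[0,0,-6],"turn":0,"jaw":0.7},
  {"delta_pos":[0,0,-9.5],"turn":0,"jaw":0.7},
  {"delta_pos":[0,0,-13],"turn":0,"jaw":0.7},
])

```text
clock: 5.35
tool_pos: [0.5878, -0.222, 0.1677]
eef_rot: [0.959, -0.284, -0.002, 0.0]
contact_force: [0.7, 0.2, -3.4]
opening: 0.452
```

Run:
```python
from h import *
im=vision.snapshot('wrist');cv2.imwrite('pics/w4.png',im)
p,q,t,s=st(); print(p,t,s['opening'],s['contact_force'],np.round(s['q'],2)); print(todelta([.4665,.085,.2]))
M=R.from_quat(q).as_matrix(); print('yaw',np.degrees(np.arctan2(M[1,0],M[0,0])))
```

```text
[ 0.59228044 -0.22286224  0.1753963 ] 5.4 0.4523014527712219 [ 0.89374103 -0.48828779  1.89504952] [ 0.5   0.81 -0.4   1.61  0.4   0.8  -0.64]
[-27.31387646 -18.95031076  -2.62489356]
yaw -33.05362218811688
```

View pics/w4.png

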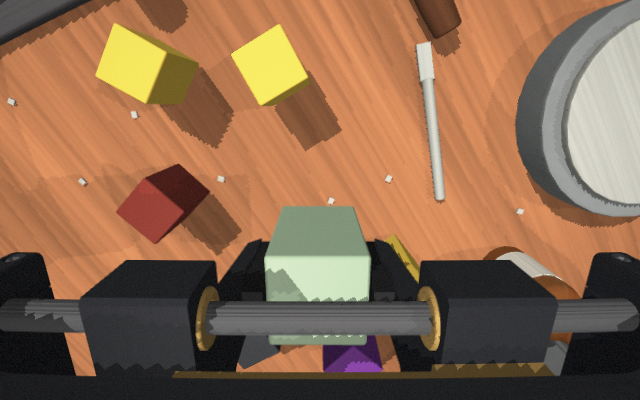

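The stone is held, with an opening of 39.8 mm. Next I'll carry it toward the fixture while turning to align with the nest, with the camera on the side away from the post.

Request:
send_rows([
  {"delta_pos":[-1,-1,-2],"turn":-7,"jaw":0.7},
  {"delta_pos":[-3,-3.5,-4],"turn":-14,"jaw":0.7},
  {"delta_pos":[-5.5,-6,-6.5],"turn":-21,"jaw":0.7},
  {"delta_pos":[-8,-9,-6.5],"turn":-28,"jaw":0.7},
  {"delta_pos":[-11,-12,-6.5],"turn":-35,"jaw":0.7},
  {"delta_pos":[-14,-15,-6.5],"turn":-42,"jaw":0.7},
  {"delta_pos":[-17,-18,-6.5],"turn":-49,"jaw":0.7},
  {"delta_pos":[-20.2,-21.5,-6.5],"turn":-56,"jaw":0.7},
])

```text
clock: 6.07
tool_pos: [0.5368, 0.0608, 0.232]
eef_rot: [0.979, 0.202, -0.001, 0.001]
contact_force: [0.5, 0.4, -2.5]
opening: 0.454
```

Request:
send_rows([
  {"delta_pos":[0,0,0],"turn":-7,"jaw":0.7},
  {"delta_pos":[0,0,0],"turn":-14,"jaw":0.7},
  {"delta_pos":[0,0,0],"turn":-21,"jaw":0.7},
  {"delta_pos":[0,0,0],"turn":-28,"jaw":0.7},
  {"delta_pos":[0,0,0],"turn":-35,"jaw":0.7},
  {"delta_pos":[0,0,0],"turn":-42,"jaw":0.7},
  {"delta_pos":[0,0,0],"turn":-49,"jaw":0.7},
  {"delta_pos":[0,0,0],"turn":-54.6,"jaw":0.7},
])

```text
clock: 6.73
tool_pos: [0.5379, 0.059, 0.2317]
eef_rot: [0.778, 0.629, -0.001, 0.0]
contact_force: [0.6, 0.3, -3.6]
opening: 0.451
```

Request:
send_rows([
  {"delta_pos":[0,0,0],"turn":0,"jaw":0.7},
  {"delta_pos":[0,0,0],"turn":0,"jaw":0.7},
  {"delta_pos":[0,0,0],"turn":0,"jaw":0.7},
  {"delta_pos":[0,0,0],"turn":0,"jaw":0.7},
])

```text
clock: 7.07
tool_pos: [0.5388, 0.0597, 0.2321]
eef_rot: [0.78, 0.626, -0.0, 0.0]
contact_force: [-0.6, -0.6, -3.3]
opening: 0.45
```

Run:
```python
from h import *
c=P('wrist');im=vision.snapshot('wrist');cv2.imwrite('pics/w5.png',im); print(np.abs(P('wrist')[2]-c[2]).max()); np.savez('p5.npz',*c)
p,q,t,s=st(); print(p,t,s['opening'],np.round(s['q'],2))
M=R.from_quat(q).as_matrix(); print('yaw',np.degrees(np.arctan2(M[1,0],M[0,0])))
```

```text
0.0004019447392281661
[0.53885897 0.05978687 0.23216369] 7.1167 0.455077243495297 [ 0.34  0.75 -0.93  1.82  0.73  0.96  0.43]
yaw 77.48970406536333
```

View pics/w5.png

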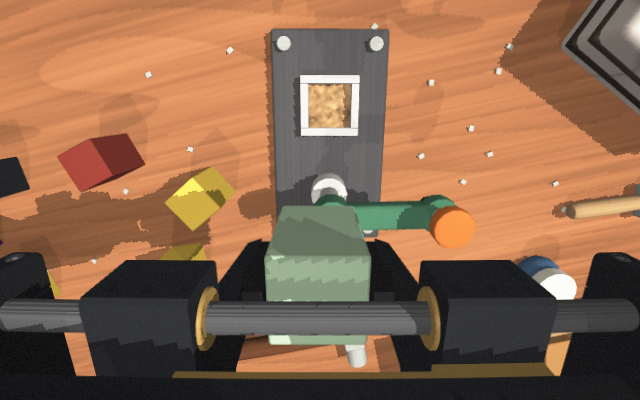

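The nest is seen clearly at (329,105) and nearly axis-aligned, with the post at about (329,188) and the plunger at (453,227). Next is a sub-pixel fit of the nest ring.

Run:
```python
from h import *
f=np.load('p5.npz'); p=(f['arr_0'],f['arr_1'],f['arr_2']); im=cv2.imread('pics/w5.png')
x0,x1,y0,y1=285,375,60,150
hsv=cv2.cvtColor(im,cv2.COLOR_BGR2HSV); g=im.min(2).astype(float)
m=np.zeros(g.shape); m[y0:y1,x0:x1]=np.clip((g[y0:y1,x0:x1]-110)/90,0,1)
def ren(v):
    z=.022
    return (hullmask(proj(p,sq(*v,.030,z)),m.shape,8)-hullmask(proj(p,sq(*v,.022,z)),m.shape,8))
fn=lambda v:np.abs(ren(v)-m).sum()
v0=np.array([.4665,.085,np.radians(-12.4)])
o=min((minimize(fn,v0+[dx,dy,0],method='Nelder-Mead',options=dict(initial_simplex=[v0+[dx,dy,0],v0+[dx+.006,dy,0],v0+[dx,dy+.006,0],v0+[dx,dy,.08]])) for dx in(-.003,.003) for dy in(-.003,.003)),key=lambda o:o.fun)
v=o.x; print(v,np.degrees(v[2]),o.fun,m.sum())
a=cv2.resize(im[y0:y1,x0:x1],None,fx=6,fy=6)
for h,z in((.03,.022),(.022,.022),(.022,.012)): cv2.polylines(a,[((proj(p,sq(*v,h,z))-[x0,y0]+.5)*6).astype(int)],True,(0,0,255))
cv2.imwrite('pics/nf.png',a)
print(todelta([v[0],v[1],.15]))
t=cv2.imread('pics/top0.png'); pt=P('top'); 
a=cv2.resize(t[230:275,262:312],None,fx=10,fy=10)
for h,z in((.03,.022),(.022,.022)): cv2.polylines(a,[((proj(pt,sq(*v,h,z))-[262,230]+.5)*10).astype(int)],True,(0,0,255))
cv2.imwrite('pics/nft.png',a)
# wrist: stone held: post
print('post/plunger', back(p,[(453,224)],.147), back(p,[(329,184)],.03), v[:2]+.09*np.array([np.cos(v[2]),np.sin(v[2])]))
```

```text
[ 0.47041618  0.08779479 -0.21814456] -12.498762618839104 269.8941176470588 1847.8444444444444
[ 1.25693177 -7.28878213  8.21529559]
post/plunger [[0.56925866 0.15447451 0.147     ]] [[0.54907445 0.07043466 0.03      ]] [0.55828324 0.06831712]
```

View pics/nf.png

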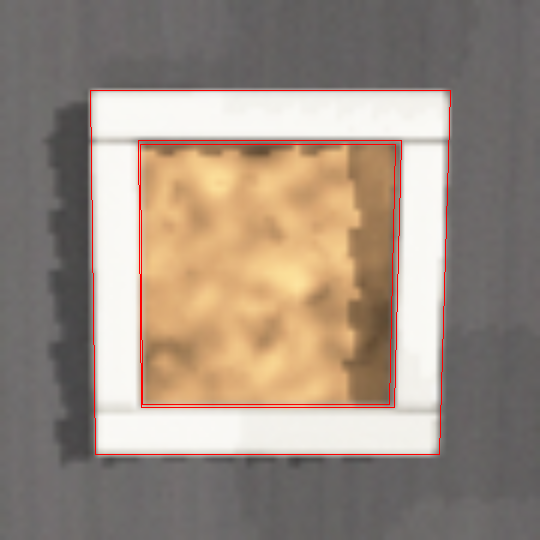

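View pics/nft.png

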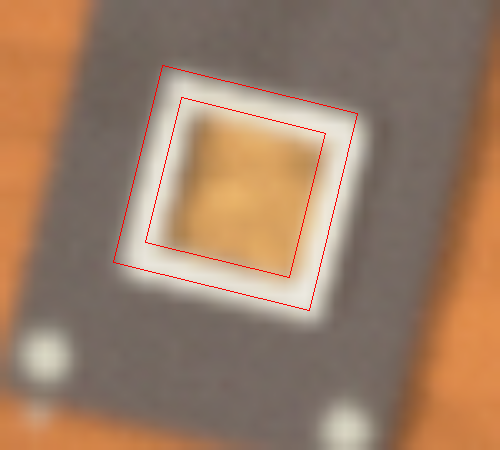

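The wrist fit is sharp, but the top camera disagrees by about 3 mm, more than it should. The held stone's lower front edge shows in the same wrist picture, so I'll measure it against the nest there, which cancels the calibration error.

Run:
```python
import cv2
im=cv2.imread('pics/w5.png'); cv2.imwrite('pics/s5.png',cv2.resize(im[190:270,255:385],None,fx=6,fy=6,interpolation=cv2.INTER_CUBIC))
```

```text
(no output)
```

View pics/s5.png

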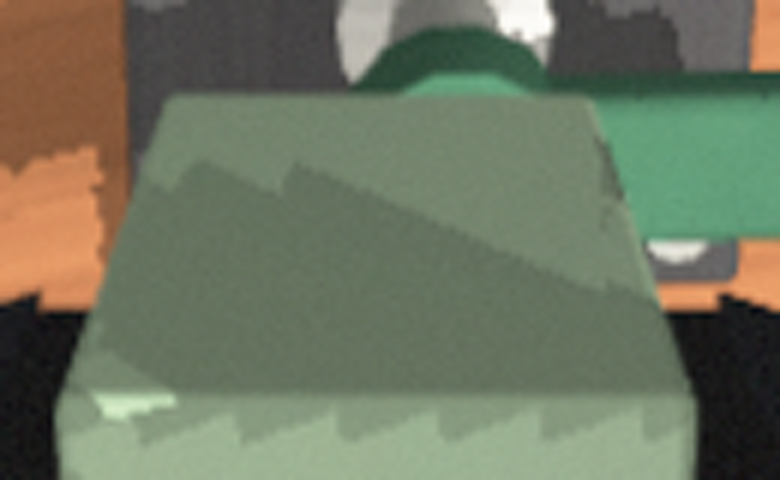

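Run:
```python
from h import *
f=np.load('p5.npz'); p=(f['arr_0'],f['arr_1'],f['arr_2'])
pos,q,_,_=st(); Rt=R.from_quat(q)
T=lambda X: pos+Rt.apply(np.array(X))
print(proj(p,[T([-.02,-.02,.038]),T([.02,-.02,.038]),T([-.02,-.02,-.026]),T([.02,-.02,-.026])]))
uv=np.array([(282.6,205.6),(352.9,205.6),(264.9,255.5),(369.9,255.5)])
def res(v): # dx,dy,dz,yaw,
    a=v[3];R3=R.from_euler('z',a)
    X=[T(R3.apply(np.array(c))+v[:3]) for c in ([-.02,-.02,.038],[.02,-.02,.038],[-.02,-.02,-.026],[.02,-.02,-.026])]
    return (proj(p,X)-uv).ravel()
from scipy.optimize import least_squares
o=least_squares(res,[0,0,0,0]); print(o.x*[1000,1000,1000,57.3],o.fun)
o2=least_squares(lambda v:res([v[0],v[1],0,0]),[0,0]); print(o2.x*1000,o2.fun)
```

```text
[[280.08237523 205.00677025]
 [351.79672143 204.98387974]
 [260.56525742 256.53924148]
 [368.93699945 256.5468678 ]]
[0.97655515 1.44355111 3.73174139 0.00802683] [ 0.02193196 -0.12679018 -0.10732523 -0.13998522  0.08485348  0.084051
 -0.0276029   0.09454429]
[ 0.98869831 -0.14068904] [-0.75533306 -0.83447542  0.67647292 -0.85784598 -1.68194819  0.69807978
  1.73125476  0.69552339]
```

Request:
send_rows([
  {"delta_pos":[0.6,-3.7,0],"turn":0,"jaw":0.7},
  {"delta_pos":[1.16,-7.4,0],"turn":0,"jaw":0.7},
  {"delta_pos":[1.16,-7.4,3],"turn":0,"jaw":0.7},
  {"delta_pos":[1.16,-7.4,7],"turn":0,"jaw":0.7},
  {"delta_pos":[1.16,-7.4,11],"turn":0,"jaw":0.7},
  {"delta_pos":[1.16,-7.4,14],"turn":0,"jaw":0.7},
  {"delta_pos":[1.16,-7.4,15.5],"turn":0,"jaw":0.7},
  {"delta_pos":[1.16,-7.4,15.5],"turn":0,"jaw":0.7},
])

```text
clock: 7.78
tool_pos: [0.4679, 0.0866, 0.0745]
eef_rot: [0.78, 0.626, -0.002, -0.001]
contact_force: [-0.3, 0.0, -3.4]
opening: 0.45
```

Request:
send_rows([
  {"delta_pos":[0,0,0],"turn":0,"jaw":0.7},
  {"delta_pos":[0,0,0],"turn":0,"jaw":0.7},
  {"delta_pos":[0,0,0],"turn":0,"jaw":0.7},
  {"delta_pos":[0,0,0],"turn":0,"jaw":0.7},
])

```text
clock: 8.12
tool_pos: [0.4701, 0.0873, 0.0784]
eef_rot: [0.78, 0.626, 0.001, 0.001]
contact_force: [0.3, 0.4, -2.6]
opening: 0.449
```

Run:
```python
from h import *
c=P('wrist');im=vision.snapshot('wrist');cv2.imwrite('pics/w6.png',im); print(np.abs(P('wrist')[2]-c[2]).max()); np.savez('p6.npz',*c)
p,q,t,s=st(); print(p,t,s['opening'],s['contact_force'])
M=R.from_quat(q).as_matrix(); print('yaw',np.degrees(np.arctan2(M[1,0],M[0,0])))
cv2.imwrite('pics/s6.png',cv2.resize(im[130:270,240:400],None,fx=5,fy=5,interpolation=cv2.INTER_CUBIC)[:600])
cv2.imwrite('pics/top6.png',cv2.resize(vision.snapshot('top')[180:300,230:350],None,fx=5,fy=5))
```

```text
0.0003413013076712379
[0.47001297 0.08719413 0.07821611] 8.1667 0.4532557794371113 [-0.24823597  0.26733905 -4.34719723]
yaw 77.52110629583399
```

View pics/w6.png

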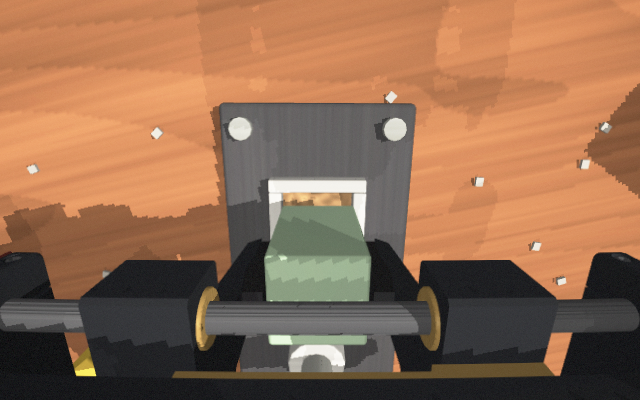

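View pics/s6.png

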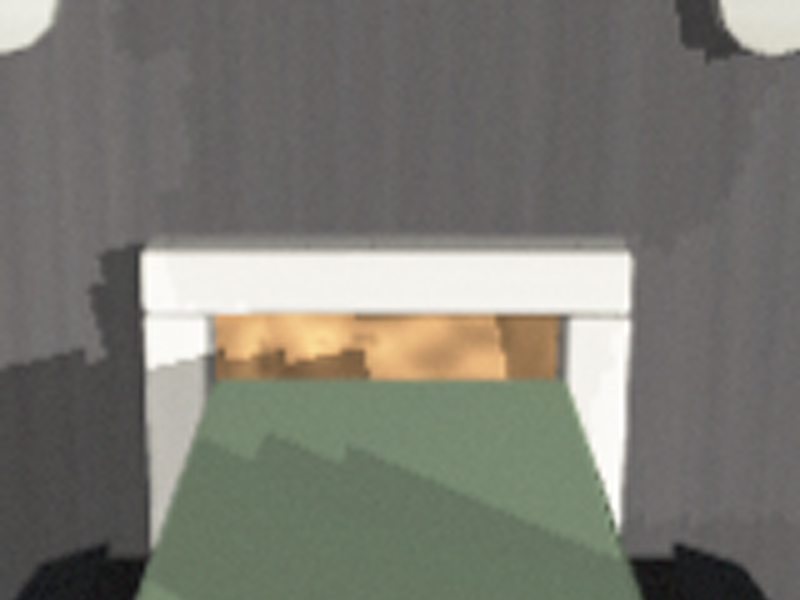

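The stone is hovering over the nest. The nest front wall corners are at about (267.8,179.8) and (366,179.8), and the stone's lower edge runs from (282,205.6) to (353,205.6). I'll compute the relative offset, with the camera's apparent offset removed using the held stone.

Run:
```python
from h import *
f=np.load('p6.npz'); p0=(f['arr_0'],f['arr_1'],f['arr_2'])
pos,q,_,_=st(); Rt=R.from_quat(q)
for off in ([0,0,0],[-1,-1.4,-4.3],[-1,-1.4,-3.7],[-1,-1.4,-2]):   # camera true pos shift in tool mm
    E=p0[2].copy(); C=-E[:3,:3].T@E[:3,3]+Rt.apply(np.array(off)/1000); E[:3,3]=-E[:3,:3]@C; p=(p0[0],p0[1],E)
    tf=lambda uv,z: Rt.inv().apply(back(p,uv,z)-pos)*1000
    n=tf([(267.8,179.8),(366,179.8)],.022); ni=tf([(281.4,192.4),(353,192.4)],.022); s=tf([(282.0,205.6),(353,205.6)],pos[2]-.0374)
    print(off,'nest outer',n[:,:2].ravel().round(1),'inner',ni[:,:2].ravel().round(1),'stone',s[:,:2].ravel().round(1))
    print('  need dx',(n[:,0].mean()-s[:,0].mean()).round(2),(ni[:,0].mean()-s[:,0].mean()).round(2),'dy',(n[:,1].mean()+30-s[:,1].mean()-20).round(2),(ni[:,1].mean()+22-s[:,1].mean()-20).round(2),'width',np.diff(n[:,0]),np.diff(s[:,0]))
```

```text
[0, 0, 0] nest outer [-28.8 -29.9  30.5 -29.8] inner [-20.8 -22.   22.9 -22. ] stone [-18.5 -19.4  21.  -19.4]
  need dx -0.39 -0.21 dy -0.47 -0.59 width [59.25566803] [39.56911088]
[-1, -1.4, -4.3] nest outer [-30.4 -30.3  30.2 -30.2] inner [-22.3 -22.2  22.4 -22.2] stone [-20.  -19.4  20.5 -19.4]
  need dx -0.4 -0.22 dy -0.84 -0.78 width [60.58843917] [40.55519401]
[-1, -1.4, -3.7] nest outer [-30.3 -30.4  30.1 -30.4] inner [-22.2 -22.4  22.3 -22.4] stone [-20.  -19.6  20.5 -19.6]
  need dx -0.39 -0.22 dy -0.78 -0.75 width [60.40233895] [40.41750324]
[-1, -1.4, -2] nest outer [-30.1 -30.8  29.8 -30.8] inner [-22.  -22.8  22.1 -22.8] stone [-19.8 -20.2  20.3 -20.1]
  need dx -0.39 -0.21 dy -0.64 -0.68 width [59.87505501] [40.02737939]
```

Request:
send_rows([
  {"delta_pos":[-0.03,-0.07,0.2],"turn":0,"jaw":0.7},
  {"delta_pos":[-0.03,-0.07,0.6],"turn":0,"jaw":0.7},
  {"delta_pos":[-0.03,-0.07,1.1],"turn":0,"jaw":0.7},
  {"delta_pos":[-0.03,-0.07,1.6],"turn":0,"jaw":0.7},
  {"delta_pos":[-0.03,-0.07,2.0],"turn":0,"jaw":0.7},
  {"delta_pos":[-0.03,-0.07,2.3],"turn":0,"jaw":0.7},
  {"delta_pos":[-0.03,-0.07,2.3],"turn":0,"jaw":0.7},
  {"delta_pos":[-0.03,-0.07,2.3],"turn":0,"jaw":0.7},
])

```text
clock: 8.88
tool_pos: [0.4685, 0.0869, 0.0538]
eef_rot: [0.78, 0.626, -0.0, 0.0]
contact_force: [1.2, 0.3, -4.6]
opening: 0.454
```

Request:
send_rows([
  {"delta_pos":[0,0,0],"turn":0,"jaw":0.7},
  {"delta_pos":[0,0,0],"turn":0,"jaw":0.7},
])

```text
clock: 9.05
tool_pos: [0.4685, 0.087, 0.0542]
eef_rot: [0.78, 0.626, 0.0, 0.0]
contact_force: [-0.0, -0.3, -3.3]
opening: 0.454
```

Run:
```python
from h import *
im=vision.snapshot('wrist');cv2.imwrite('pics/w7.png',cv2.resize(im[130:250,240:400],None,fx=5,fy=5,interpolation=cv2.INTER_CUBIC))
p,q,t,s=st(); print(p,t,s['opening'],s['contact_force'],s['moment'])
```

```text
[0.46853126 0.08701105 0.05428646] 9.1 0.4528992310338474 [ 1.09397739  0.28991656 -3.05847908] [-0.0056015  -0.2582929  -0.03476769]
```

View pics/w7.png

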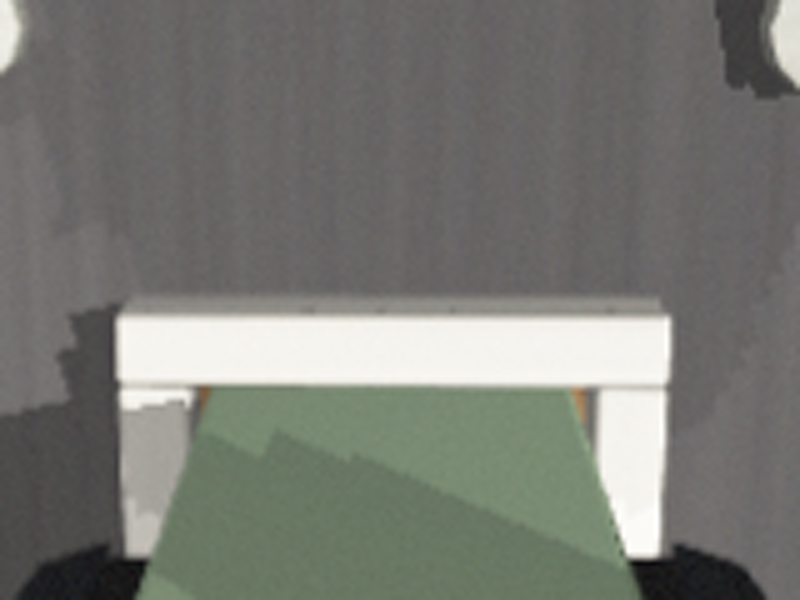

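The stone is inside the pocket with no contact force. The left and right gaps look equal. I'll lower it the last 5 mm.

Request:
send_rows([
  {"delta_pos":[0,0,0.2],"turn":0,"jaw":0.7},
  {"delta_pos":[0,0,0.4],"turn":0,"jaw":0.7},
  {"delta_pos":[0,0,0.5],"turn":0,"jaw":0.7},
  {"delta_pos":[0,0,0.5],"turn":0,"jaw":0.7},
  {"delta_pos":[0,0,0.5],"turn":0,"jaw":0.7},
  {"delta_pos":[0,0,0.5],"turn":0,"jaw":0.7},
])

```text
clock: 9.6
tool_pos: [0.4685, 0.087, 0.0494]
eef_rot: [0.78, 0.626, 0.0, 0.0]
contact_force: [-0.5, -0.4, 3.7]
opening: 0.451
```

Request:
send_rows([
  {"delta_pos":[0,0,-0.05],"turn":0,"jaw":0.5},
  {"delta_pos":[0,0,-0.05],"turn":0,"jaw":0.4},
  {"delta_pos":[0,0,-0.05],"turn":0,"jaw":0.3},
  {"delta_pos":[0,0,-0.05],"turn":0,"jaw":0.2},
  {"delta_pos":[0,0,-0.05],"turn":0,"jaw":0.2},
  {"delta_pos":[0,0,-0.05],"turn":0,"jaw":0.2},
])

```text
clock: 10.1
tool_pos: [0.4685, 0.087, 0.0496]
eef_rot: [0.78, 0.626, -0.0, -0.0]
contact_force: [-0.2, -0.0, 1.0]
opening: 0.802
```

Run:
```python
from h import *
c=P('wrist');im=vision.snapshot('wrist');cv2.imwrite('pics/w8.png',im)
p,q,t,s=st(); print(p,t,s['opening'],s['contact_force'])
```

```text
[0.46851414 0.08700266 0.04960475] 10.15 0.8044271570980536 [-0.26027694 -1.12869332  0.73682505]
```

View pics/w8.png

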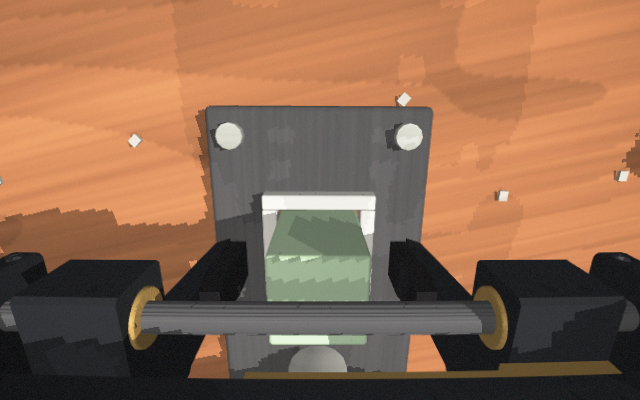

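The stone is seated and released. I'll rise straight up, then look again.

Request:
send_rows([
  {"delta_pos":[0,0,-1],"turn":0,"jaw":0.2},
  {"delta_pos":[0,0,-3.5],"turn":0,"jaw":0.2},
  {"delta_pos":[0,0,-7],"turn":0,"jaw":0.2},
  {"delta_pos":[0,0,-11],"turn":0,"jaw":0.4},
  {"delta_pos":[0,3,-15],"turn":0,"jaw":0.6},
  {"delta_pos":[0,5,-17],"turn":0,"jaw":0.8},
  {"delta_pos":[0,5,-17],"turn":0,"jaw":1},
  {"delta_pos":[0,5,-17],"turn":0,"jaw":1},
])

```text
clock: 10.82
tool_pos: [0.5188, 0.0759, 0.2206]
eef_rot: [0.78, 0.625, 0.001, 0.001]
contact_force: [-0.5, 1.2, 0.5]
opening: 0.444
```

Request:
send_rows([
  {"delta_pos":[0,0,0],"turn":0,"jaw":1},
  {"delta_pos":[0,0,0],"turn":0,"jaw":1},
  {"delta_pos":[0,0,0],"turn":0,"jaw":1},
])

```text
clock: 11.07
tool_pos: [0.5157, 0.0762, 0.2184]
eef_rot: [0.779, 0.627, -0.002, -0.001]
contact_force: [-0.9, 0.3, 0.4]
opening: 0.223
```

Run:
```python
from h import *
c=P('wrist');im=vision.snapshot('wrist');cv2.imwrite('pics/w9.png',im);np.savez('p9.npz',*c)
p,q,t,s=st(); print(p,t,s['opening'],s['contact_force'])
im=vision.snapshot('side');cv2.imwrite('pics/side9.png',cv2.resize(im[130:250,220:380],None,fx=5,fy=5,interpolation=cv2.INTER_CUBIC))
im=vision.snapshot('top');cv2.imwrite('pics/top9.png',im)
```

```text
[0.51596663 0.07627035 0.21851036] 11.1167 0.17377124496170973 [-0.76351705  0.50099107 -0.18361888]
```

View pics/w9.png

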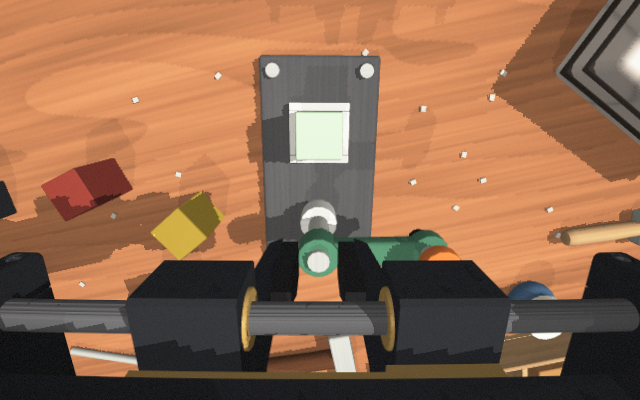

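View pics/side9.png

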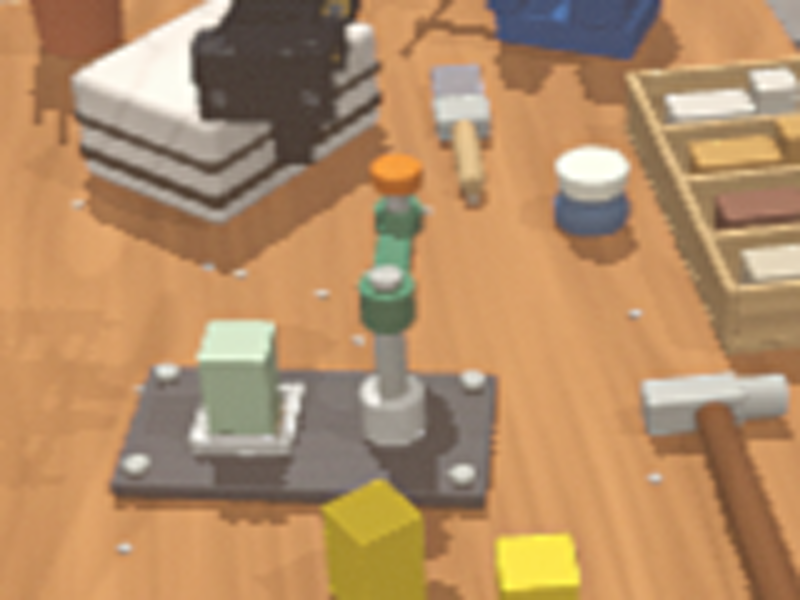

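The stone stands seated at (319,134) in the wrist view. The side view shows the hub on the post and the plunger cap at full-picture (299,164). I'll triangulate the cap and arm for height and angle, then plan the swing path.

```bash
cat > tri.py <<'E'
from h import *
def ray(p,uv):
    K,D,E=p; n=cv2.undistortPoints(np.array([[uv]],float),K,D)[0,0]; d=E[:3,:3].T@np.r_[n,1]; return -E[:3,:3].T@E[:3,3],d/np.linalg.norm(d)
def tri(rs):
    A=sum(np.eye(3)-np.outer(d,d) for c,d in rs); b=sum((np.eye(3)-np.outer(d,d))@c for c,d in rs); return np.linalg.solve(A,b)
E
python3 - <<'E'
from tri import *
f=np.load('p5.npz'); p5=(f['arr_0'],f['arr_1'],f['arr_2'])
im=cv2.imread('pics/w5.png'); hsv=cv2.cvtColor(im,cv2.COLOR_BGR2HSV)
t=cv2.imread('pics/top9.png'); 
cv2.imwrite('pics/t9c.png',np.hstack([cv2.resize(t[185:275,235:325],None,fx=4,fy=4,interpolation=cv2.INTER_CUBIC),cv2.resize(im[185:260,415:490],(360,360),interpolation=cv2.INTER_CUBIC)]))
print(P('side')[2])
E
```

```text
[[ 0.98872054 -0.14773546 -0.02461566 -0.58473627]
 [-0.10727595 -0.58386012 -0.8047355   0.15265055]
 [ 0.10451587  0.79829919 -0.59312296  1.05589701]
 [ 0.          0.          0.          1.        ]]
```

View pics/t9c.png

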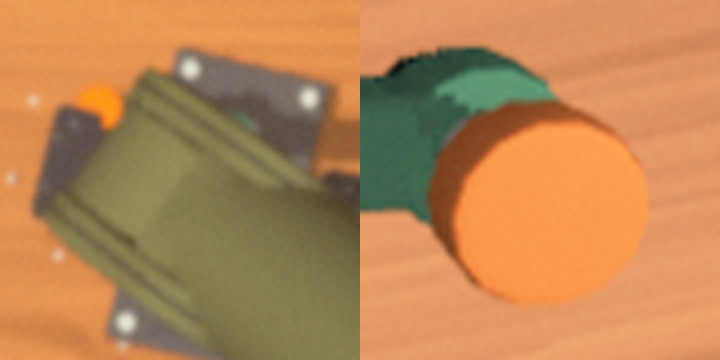

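Run:
```python
from tri import *
f=np.load('p5.npz'); p5=(f['arr_0'],f['arr_1'],f['arr_2'])
a=ray(p5,(454.6,228.6)); s=ray(P('side'),(220+397/5-.4,130+168/5-.4)); t=ray(P('top'),(259.8,211.8))
for c in ((a,s),(a,t),(a,s,t),(s,t)): print(tri(c).round(4))
N=np.array([.4685,.087]); yaw=np.radians(-12.5); post=N+.09*np.array([np.cos(yaw),np.sin(yaw)]); print(post)
for z in (.143,.147,.152):
    X=back(p5,[(454.6,228.6)],z)[0]; d=X[:2]-post; print(z,X,np.linalg.norm(d),np.degrees(np.arctan2(d[1],d[0])),'swing',np.arctan2(d[1],d[0])-yaw-np.pi+1.75)
# depth from size
print(324.6*.032/39.8, [ (p5[2]@np.r_[back(p5,[(454.6,228.6)],z)[0],1])[2] for z in (.143,.147,.152)])
```

```text
[0.5774 0.1582 0.1395]
[0.5706 0.1524 0.1531]
[0.5745 0.1543 0.143 ]
[0.5744 0.1525 0.1433]
[0.55636664 0.06752043]
0.143 [0.57502772 0.15668868 0.143     ] 0.0911000156087041 78.17976736641342 swing 0.19106785189662823
0.147 [0.57310025 0.15526817 0.147     ] 0.08932904532772397 79.20325345362512 swing 0.20893105396682632
0.152 [0.57069091 0.15349252 0.152     ] 0.08715723900727156 80.54053631313818 swing 0.2322710428958139
0.2609849246231156 [np.float64(0.2394870525982613), np.float64(0.23520960102295185), np.float64(0.22986278655381503)]
```

Request:
send_rows([
  {"delta_pos":[2,3,0],"turn":0,"jaw":1},
  {"delta_pos":[4,6,0],"turn":0,"jaw":1},
  {"delta_pos":[5.3,8.2,1],"turn":0,"jaw":1},
  {"delta_pos":[5.3,8.2,4],"turn":0,"jaw":1},
  {"delta_pos":[5.3,8.2,7],"turn":0,"jaw":1},
  {"delta_pos":[5.3,8.2,9.5],"turn":0,"jaw":1},
  {"delta_pos":[5.3,8.2,10.3],"turn":0,"jaw":1},
  {"delta_pos":[5.3,8.2,10.3],"turn":0,"jaw":1},
])

```text
clock: 11.88
tool_pos: [0.6072, 0.1098, 0.1143]
eef_rot: [0.779, 0.627, -0.002, -0.001]
contact_force: [0.3, -0.1, 0.3]
opening: 0.008
```

Request:
send_rows([
  {"delta_pos":[0,0,0],"turn":0,"jaw":1},
  {"delta_pos":[0,0,0],"turn":0,"jaw":1},
  {"delta_pos":[0,0,0],"turn":0,"jaw":1},
])

```text
clock: 12.13
tool_pos: [0.6098, 0.1109, 0.1185]
eef_rot: [0.78, 0.626, 0.001, 0.001]
contact_force: [-0.0, -0.2, 0.2]
opening: 0.003
```

```bash
cat > sw.py <<'E'
from tri import *
N=np.array([.4685,.087]); yaw=np.radians(-12.5); e=np.array([np.cos(yaw),np.sin(yaw)]); f=np.array([-e[1],e[0]])
def c(al,extra=0):
    a=np.radians(al); off=.011+.0175*abs(np.cos(a))+.009*abs(np.sin(a))+extra
    X=np.array([.09,0])+.052*np.array([np.cos(a),np.sin(a)])+off*np.array([np.sin(a),-np.cos(a)])
    return N+X[0]*e+X[1]*f
def nestxy(p): d=p[:2]-N; return d@e*1000,d@f*1000
E
python3 - <<'E'
from sw import *
p,q,t,s=st(); print(p,t,s['opening'],s['contact_force'],'nest',nestxy(p))
for al in (91,100,110,120,130,140,150,160,165,170,174,176,178,180): print(al,todelta([*c(al),.115]).round(2))
cv2.imwrite('pics/w10.png',vision.snapshot('wrist'))
im=vision.snapshot('side');cv2.imwrite('pics/side10.png',cv2.resize(im[130:250,220:380],None,fx=5,fy=5,interpolation=cv2.INTER_CUBIC))
E
```

```text
[0.60980118 0.11087242 0.11847888] 12.1333 0.0030729509094642037 [-0.04217477 -0.24193103  0.17238138] nest (np.float64(132.78483557622363), np.float64(53.88972414814813))
91 [-0.15 -2.34  0.34]
100 [ 0.13 -2.93  0.34]
110 [ 0.37 -3.67  0.34]
120 [ 0.49 -4.49  0.34]
130 [ 0.47 -5.39  0.33]
140 [ 0.27 -6.32  0.33]
150 [-0.13 -7.25  0.33]
160 [-0.74 -8.12  0.33]
165 [-1.12 -8.52  0.32]
170 [-1.54 -8.88  0.32]
174 [-1.92 -9.15  0.32]
176 [-2.12 -9.27  0.32]
178 [-2.32 -9.38  0.32]
180 [-2.53 -9.48  0.32]
```

View pics/side10.png

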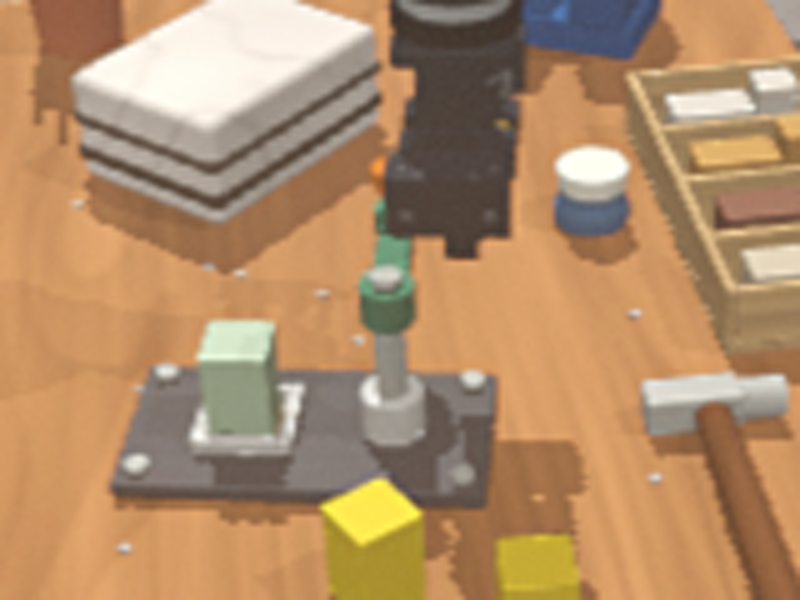

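View pics/w10.png

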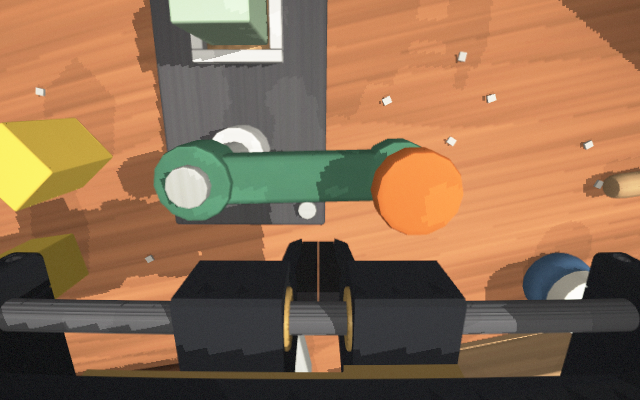

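The wrist view shows the arm lying along tool +x, from hub (190,188) to cap (417,190). The closed fingertips at (318,245) are beside the mid-bar. I'll push in small arcs.

Request:
send_rows([
  {"delta_pos":[-0.1,-0.7,0.3],"turn":0,"jaw":1},
  {"delta_pos":[-0.1,-1.4,0.3],"turn":0,"jaw":1},
  {"delta_pos":[-0.1,-1.9,0.3],"turn":0,"jaw":1},
  {"delta_pos":[-0.1,-2.3,0.3],"turn":0,"jaw":1},
  {"delta_pos":[0,-2.6,0.3],"turn":0,"jaw":1},
  {"delta_pos":[0.1,-2.9,0.3],"turn":0,"jaw":1},
  {"delta_pos":[0.2,-3.2,0.3],"turn":0,"jaw":1},
  {"delta_pos":[0.3,-3.5,0.3],"turn":0,"jaw":1},
])

```text
clock: 12.9
tool_pos: [0.5754, 0.1204, 0.1137]
eef_rot: [0.78, 0.626, -0.0, 0.0]
contact_force: [2.5, -1.6, -0.8]
opening: -0.001
```

Run:
```python
from sw import *
p,q,t,s=st(); print(p,t,s['contact_force'],'nest',nestxy(p))
for al in (110,120,130,140,150,160,165,170,174,176,178,180): print(al,todelta([*c(al),.115]).round(2))
cv2.imwrite('pics/w11.png',vision.snapshot('wrist'))
```

```text
[0.57542593 0.12044601 0.11373809] 12.9 [ 2.4608042  -1.57247808 -0.79843906] nest (np.float64(97.15232226136743), np.float64(55.79621025916933))
110 [ 0.18 -0.1  -0.13]
120 [ 0.3  -0.93 -0.13]
130 [ 0.28 -1.83 -0.13]
140 [ 0.08 -2.76 -0.13]
150 [-0.32 -3.69 -0.13]
160 [-0.93 -4.56 -0.13]
165 [-1.31 -4.96 -0.13]
170 [-1.74 -5.32 -0.13]
174 [-2.12 -5.58 -0.13]
176 [-2.31 -5.7  -0.13]
178 [-2.52 -5.81 -0.13]
180 [-2.73 -5.92 -0.13]
```

View pics/w11.png

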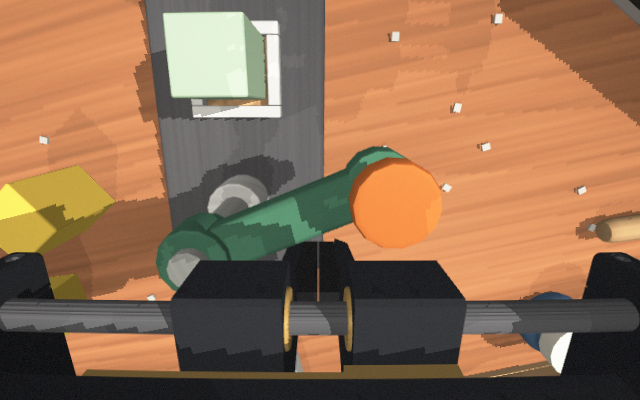

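The arm is swinging at about 3 N. Continuing.

Request:
send_rows([
  {"delta_pos":[0.2,-0.5,0],"turn":0,"jaw":1},
  {"delta_pos":[0.3,-1.0,0],"turn":0,"jaw":1},
  {"delta_pos":[0.28,-1.5,0],"turn":0,"jaw":1},
  {"delta_pos":[0.2,-2.0,0],"turn":0,"jaw":1},
  {"delta_pos":[0.1,-2.5,0],"turn":0,"jaw":1},
  {"delta_pos":[-0.1,-3.0,0],"turn":0,"jaw":1},
  {"delta_pos":[-0.3,-3.5,0],"turn":0,"jaw":1},
  {"delta_pos":[-0.5,-3.9,0],"turn":0,"jaw":1},
])

```text
clock: 13.62
tool_pos: [0.5353, 0.1245, 0.1137]
eef_rot: [0.779, 0.627, -0.0, -0.0]
contact_force: [2.5, 1.6, 0.6]
opening: 0.005
```

Run:
```python
from sw import *
p,q,t,s=st(); print(p,t,s['contact_force'],'nest',nestxy(p))
for al in (150,155,160,165,170,174,176,178,180): print(al,todelta([*c(al),.115]).round(2))
cv2.imwrite('pics/w12.png',vision.snapshot('wrist'))
```

```text
[0.53525894 0.12452521 0.11368617] 13.6167 [2.47083796 1.58309649 0.57570783] nest (np.float64(57.054540543041085), np.float64(51.084994514084066))
150 [ 0.15  0.32 -0.13]
155 [-0.13 -0.12 -0.13]
160 [-0.46 -0.55 -0.13]
165 [-0.84 -0.95 -0.13]
170 [-1.27 -1.31 -0.13]
174 [-1.64 -1.57 -0.13]
176 [-1.84 -1.69 -0.13]
178 [-2.05 -1.8  -0.13]
180 [-2.26 -1.91 -0.13]
```

View pics/w12.png

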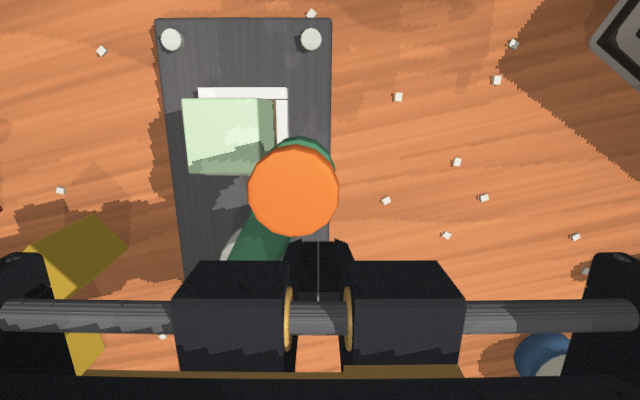

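Request:
send_rows([
  {"delta_pos":[-0.3,-0.35,0],"turn":0,"jaw":1},
  {"delta_pos":[-0.5,-0.6,0],"turn":0,"jaw":1},
  {"delta_pos":[-0.7,-0.8,0],"turn":0,"jaw":1},
  {"delta_pos":[-0.85,-0.95,0],"turn":0,"jaw":1},
  {"delta_pos":[-1.0,-1.1,0],"turn":0,"jaw":1},
  {"delta_pos":[-1.1,-1.2,0],"turn":0,"jaw":1},
  {"delta_pos":[-1.2,-1.3,0],"turn":0,"jaw":1},
  {"delta_pos":[-1.2,-1.3,0],"turn":0,"jaw":1},
])

```text
clock: 14.33
tool_pos: [0.5205, 0.1151, 0.1136]
eef_rot: [0.78, 0.626, -0.0, -0.0]
contact_force: [1.8, 0.3, 0.9]
opening: 0.006
```

Run:
```python
from sw import *
p,q,t,s=st(); print(p,t,s['contact_force'],'nest',nestxy(p))
for al in (165,170,174,176,178,180): print(al,todelta([*c(al),.115]).round(2))
cv2.imwrite('pics/w13.png',vision.snapshot('wrist'))
```

```text
[0.52048485 0.1151382  0.1135552 ] 14.3333 [1.84767711 0.34578665 0.92961584] nest (np.float64(44.66238029943693), np.float64(38.72279569371902))
165 [ 0.39  0.29 -0.14]
170 [-0.03 -0.07 -0.14]
174 [-0.41 -0.33 -0.14]
176 [-0.61 -0.45 -0.14]
178 [-0.81 -0.56 -0.14]
180 [-1.02 -0.67 -0.14]
```

View pics/w13.png

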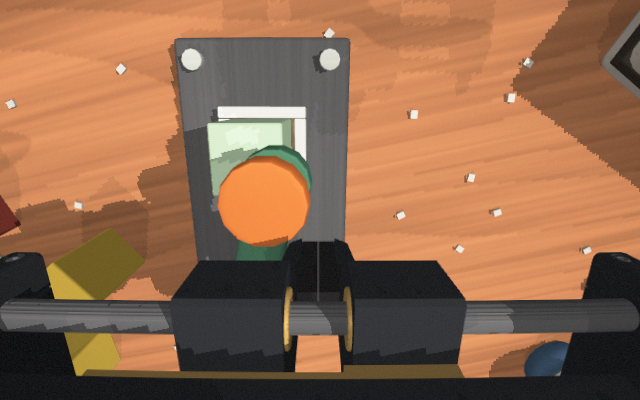

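Request:
send_rows([
  {"delta_pos":[-0.2,-0.15,0],"turn":0,"jaw":1},
  {"delta_pos":[-0.4,-0.3,0],"turn":0,"jaw":1},
  {"delta_pos":[-0.55,-0.4,0],"turn":0,"jaw":1},
  {"delta_pos":[-0.6,-0.4,0],"turn":0,"jaw":1},
  {"delta_pos":[-0.6,-0.4,0],"turn":0,"jaw":1},
])

```text
clock: 14.8
tool_pos: [0.5152, 0.1101, 0.1136]
eef_rot: [0.78, 0.626, -0.0, -0.0]
contact_force: [0.7, 1.2, -0.1]
opening: 0.006
```

Request:
send_rows([
  {"delta_pos":[-0.1,-0.05,0],"turn":0,"jaw":1},
  {"delta_pos":[-0.2,-0.1,0],"turn":0,"jaw":1},
  {"delta_pos":[-0.2,-0.1,0],"turn":0,"jaw":1},
  {"delta_pos":[-0.2,-0.1,0],"turn":0,"jaw":1},
])

```text
clock: 15.13
tool_pos: [0.5142, 0.1084, 0.1136]
eef_rot: [0.78, 0.626, -0.0, 0.0]
contact_force: [1.5, 0.6, 0.8]
opening: 0.005
```

Request:
send_rows([
  {"delta_pos":[-0.05,0,0],"turn":0,"jaw":1},
  {"delta_pos":[-0.1,0,0],"turn":0,"jaw":1},
  {"delta_pos":[-0.1,0,0],"turn":0,"jaw":1},
  {"delta_pos":[-0.1,0,0],"turn":0,"jaw":1},
])

```text
clock: 15.47
tool_pos: [0.5139, 0.1077, 0.1136]
eef_rot: [0.78, 0.626, -0.0, -0.0]
contact_force: [0.9, 1.4, -0.3]
opening: 0.005
```

Request:
send_rows([
  {"delta_pos":[-0.05,0,0],"turn":0,"jaw":1},
  {"delta_pos":[-0.1,0,0],"turn":0,"jaw":1},
  {"delta_pos":[-0.1,0,0],"turn":0,"jaw":1},
  {"delta_pos":[-0.1,0,0],"turn":0,"jaw":1},
])

```text
clock: 15.8
tool_pos: [0.5135, 0.1067, 0.1136]
eef_rot: [0.78, 0.626, -0.0, -0.0]
contact_force: [-0.1, 1.6, 0.6]
opening: 0.007
```

Run:
```python
from sw import *
p,q,t,s=st(); print(p,t,s['contact_force'],s['moment'],'nest',nestxy(p))
np.savez('p14.npz',*P('wrist'));cv2.imwrite('pics/w14.png',vision.snapshot('wrist'))
```

```text
[0.51353273 0.10674847 0.11359033] 15.8 [-0.10399515  1.57741744  0.55288332] [ 0.32615632 -0.09652395 -0.02651787] nest (np.float64(39.69092402825437), np.float64(29.027222228787856))
```

View pics/w14.png

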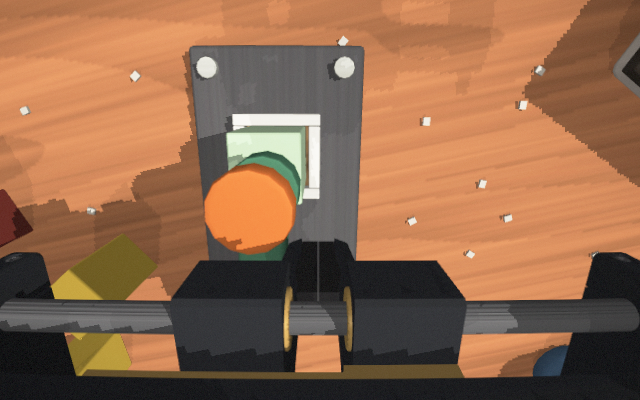

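Run:
```python
from sw import *
f=np.load('p14.npz'); p0=(f['arr_0'],f['arr_1'],f['arr_2']);pos,q,_,_=st();Rt=R.from_quat(q)
for off in ([0,0,0],[-1,-1.4,-4.3]):
    E=p0[2].copy(); C=-E[:3,:3].T@E[:3,3]+Rt.apply(np.array(off)/1000); E[:3,3]=-E[:3,:3]@C; p=(p0[0],p0[1],E)
    for z in (.143,.147,.152): print(off,z,np.round(nestxy(back(p,[(250,209)],z)[0]),1))
    print('nest wall corners', [np.round(nestxy(x),1) for x in back(p,[(233,115),(320,115),(320,199)],.022)])
```

```text
[0, 0, 0] 0.143 [0.3 7. ]
[0, 0, 0] 0.147 [-1.   7.9]
[0, 0, 0] 0.152 [-2.7  9. ]
nest wall corners [array([-27.4, -27.5]), array([-27.3,  31.5]), array([31.9, 31.7])]
[-1, -1.4, -4.3] 0.143 [0.3 5.1]
[-1, -1.4, -4.3] 0.147 [-1.   5.9]
[-1, -1.4, -4.3] 0.152 [-2.7  7.1]
nest wall corners [array([-28.7, -29.6]), array([-28.6,  30.5]), array([31.7, 30.7])]
```

The cap is still about 5 mm short of the nest centre line, so the stop hasn't been reached. I'll keep creeping.

Request:
send_rows([
  {"delta_pos":[-0.1,-0.05,0],"turn":0,"jaw":1},
  {"delta_pos":[-0.2,-0.1,0],"turn":0,"jaw":1},
  {"delta_pos":[-0.2,-0.1,0],"turn":0,"jaw":1},
  {"delta_pos":[-0.2,-0.1,0],"turn":0,"jaw":1},
])

```text
clock: 16.18
tool_pos: [0.5124, 0.1045, 0.1136]
eef_rot: [0.78, 0.626, -0.0, 0.0]
contact_force: [0.7, 1.3, 0.0]
opening: 0.003
```

Request:
send_rows([
  {"delta_pos":[-0.05,0,0],"turn":0,"jaw":1},
  {"delta_pos":[-0.1,0,0],"turn":0,"jaw":1},
  {"delta_pos":[-0.1,0,0],"turn":0,"jaw":1},
  {"delta_pos":[-0.1,0,0],"turn":0,"jaw":1},
])

```text
clock: 16.52
tool_pos: [0.5122, 0.1039, 0.1136]
eef_rot: [0.78, 0.626, -0.0, 0.0]
contact_force: [0.5, 1.9, 0.3]
opening: 0.008
```

Request:
send_rows([
  {"delta_pos":[-0.05,0,0],"turn":0,"jaw":1},
  {"delta_pos":[-0.1,0,0],"turn":0,"jaw":1},
  {"delta_pos":[-0.1,0,0],"turn":0,"jaw":1},
  {"delta_pos":[-0.1,0,0],"turn":0,"jaw":1},
])

```text
clock: 16.85
tool_pos: [0.512, 0.1035, 0.1137]
eef_rot: [0.779, 0.626, 0.0, -0.0]
contact_force: [1.1, 2.6, -1.6]
opening: 0.007
```

Request:
send_rows([
  {"delta_pos":[-0.05,0,0],"turn":0,"jaw":1},
  {"delta_pos":[-0.1,0,0],"turn":0,"jaw":1},
  {"delta_pos":[-0.1,0,0],"turn":0,"jaw":1},
  {"delta_pos":[-0.1,0,0],"turn":0,"jaw":1},
])

```text
clock: 17.18
tool_pos: [0.512, 0.1035, 0.1137]
eef_rot: [0.779, 0.627, 0.001, -0.001]
contact_force: [1.7, 5.6, -2.9]
opening: 0.006
```

Run:
```python
from sw import *
p,q,t,s=st(); print(p,t,s['contact_force'],s['moment'],'nest',nestxy(p))
np.savez('p15.npz',*P('wrist'));cv2.imwrite('pics/w15.png',vision.snapshot('wrist'))
```

```text
[0.5120132  0.10349736 0.11372454] 17.1833 [ 1.73057556  5.56052313 -2.88048886] [ 1.17142283 -0.3511739  -0.01264272] nest (np.float64(38.91107647052389), np.float64(25.52428533617898))
```

View pics/w15.png

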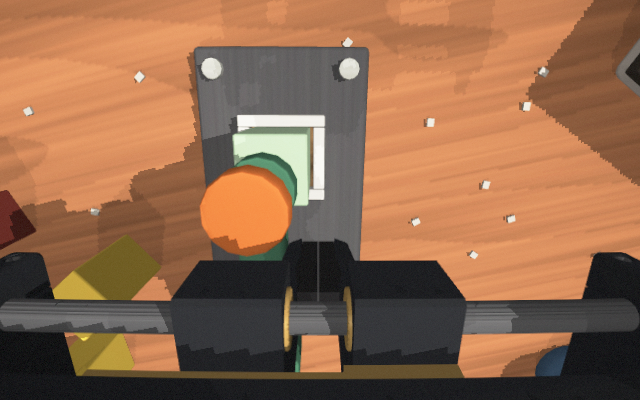

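The stop is reached: position pinned at y=0.1035, force rising to about 5.6 N. I'll back off sideways, lift, and go over the plunger.

Request:
send_rows([
  {"delta_pos":[1,0,0],"turn":0,"jaw":1},
  {"delta_pos":[2.5,0,0],"turn":0,"jaw":1},
  {"delta_pos":[2.5,0,-3],"turn":0,"jaw":1},
  {"delta_pos":[2.5,0,-6.5],"turn":0,"jaw":1},
  {"delta_pos":[2.5,0,-10],"turn":0,"jaw":1},
  {"delta_pos":[2.5,3,-11],"turn":0,"jaw":1},
  {"delta_pos":[2.5,3,-11],"turn":0,"jaw":1},
  {"delta_pos":[2.5,3,-11],"turn":0,"jaw":1},
])

```text
clock: 17.9
tool_pos: [0.5474, 0.1185, 0.2239]
eef_rot: [0.781, 0.625, -0.0, 0.001]
contact_force: [-0.3, -0.6, -0.6]
opening: 0.009
```

Request:
send_rows([
  {"delta_pos":[-2,1,0],"turn":0,"jaw":1},
  {"delta_pos":[-5,1,0],"turn":0,"jaw":1},
  {"delta_pos":[-5,1,0],"turn":0,"jaw":1},
  {"delta_pos":[-5,1,0],"turn":0,"jaw":1},
  {"delta_pos":[-5,1,0],"turn":0,"jaw":1},
  {"delta_pos":[-5,1,0],"turn":0,"jaw":1},
])

```text
clock: 18.4
tool_pos: [0.5448, 0.0702, 0.2234]
eef_rot: [0.779, 0.627, -0.0, -0.0]
contact_force: [-0.4, 0.6, 0.1]
opening: 0.005
```

Run:
```python
from sw import *
p,q,t,s=st(); print(p,t,s['contact_force'],'nest',nestxy(p),todelta([.4685,.087,.175]))
np.savez('p16.npz',*P('wrist'));im=vision.snapshot('wrist');cv2.imwrite('pics/w16.png',im)
```

```text
[0.54483184 0.07024091 0.22343079] 18.4 [-0.43470766  0.60205134  0.13921916] nest (np.float64(78.14980452025358), np.float64(0.15940510350913026)) [ 5.67600979e-03 -7.81060337e+00  4.85015736e+00]
```

View pics/w16.png

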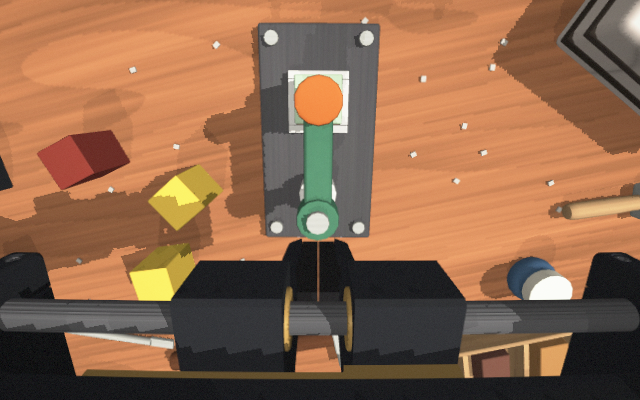

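The arm now lies straight over the nest. The cap at (318,100), bar and hub (318,222) are in line, so it is at the stop. Next I go over the cap and feel down.

Request:
send_rows([
  {"delta_pos":[0,-4,0],"turn":0,"jaw":1},
  {"delta_pos":[0,-7.8,1],"turn":0,"jaw":1},
  {"delta_pos":[0,-7.8,3],"turn":0,"jaw":1},
  {"delta_pos":[0,-7.8,4.4],"turn":0,"jaw":1},
  {"delta_pos":[0,-7.8,4.4],"turn":0,"jaw":1},
  {"delta_pos":[0,-7.8,4.4],"turn":0,"jaw":1},
  {"delta_pos":[0,-7.8,4.4],"turn":0,"jaw":1},
  {"delta_pos":[0,-7.8,4.4],"turn":0,"jaw":1},
])

```text
clock: 19.12
tool_pos: [0.4701, 0.0864, 0.1804]
eef_rot: [0.78, 0.626, 0.001, 0.0]
contact_force: [0.4, 0.6, -0.3]
opening: 0.008
```

Run:
```python
from sw import *
p,q,t,s=st(); print(p,t,s['contact_force'],'nest',nestxy(p))
cv2.imwrite('pics/w17.png',vision.snapshot('wrist'))
im=vision.snapshot('side');cv2.imwrite('pics/side17.png',cv2.resize(im[130:250,200:360],None,fx=5,fy=5,interpolation=cv2.INTER_CUBIC))
```

```text
[0.4700574  0.08642564 0.18037833] 19.1167 [ 0.36094199  0.62921882 -0.26857512] nest (np.float64(1.644799608400098), np.float64(-0.22366248011718567))
```

View pics/w17.png

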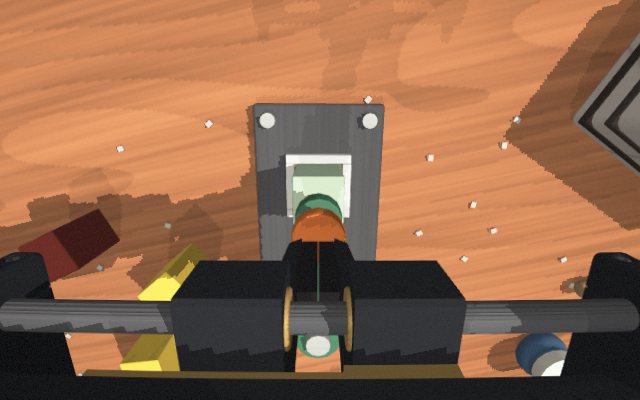

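View pics/side17.png

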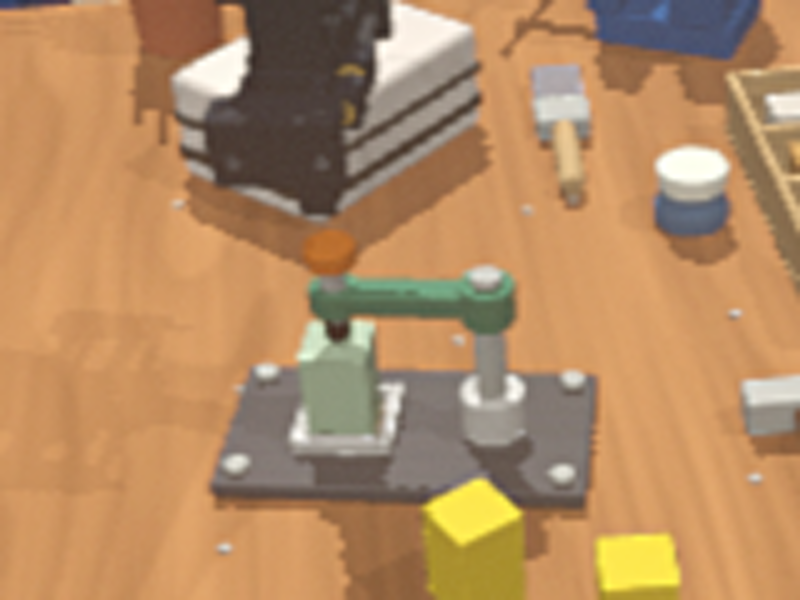

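The closed fingertips are above the cap in both views. I'll descend to near the possible contact height, then creep.

Request:
send_rows([
  {"delta_pos":[0,0,0.5],"turn":0,"jaw":1},
  {"delta_pos":[0,0,1.0],"turn":0,"jaw":1},
  {"delta_pos":[0,0,1.4],"turn":0,"jaw":1},
  {"delta_pos":[0,0,1.4],"turn":0,"jaw":1},
  {"delta_pos":[0,0,1.4],"turn":0,"jaw":1},
  {"delta_pos":[0,0,1.4],"turn":0,"jaw":1},
])

```text
clock: 19.72
tool_pos: [0.4692, 0.0859, 0.1656]
eef_rot: [0.78, 0.626, -0.0, -0.0]
contact_force: [0.1, -0.3, -1.2]
opening: 0.005
```

Request:
send_rows([
  {"delta_pos":[0,0,0.1],"turn":0,"jaw":1},
  {"delta_pos":[0,0,0.2],"turn":0,"jaw":1},
  {"delta_pos":[0,0,0.3],"turn":0,"jaw":1},
  {"delta_pos":[0,0,0.3],"turn":0,"jaw":1},
  {"delta_pos":[0,0,0.3],"turn":0,"jaw":1},
])

```text
clock: 20.13
tool_pos: [0.4693, 0.0858, 0.1626]
eef_rot: [0.78, 0.626, -0.0, 0.0]
contact_force: [0.9, -1.4, 0.7]
opening: 0.003
```

Request:
send_rows([
  {"delta_pos":[0,0,0.1],"turn":0,"jaw":1},
  {"delta_pos":[0,0,0.2],"turn":0,"jaw":1},
  {"delta_pos":[0,0,0.2],"turn":0,"jaw":1},
  {"delta_pos":[0,0,0.2],"turn":0,"jaw":1},
])

```text
clock: 20.47
tool_pos: [0.4692, 0.0858, 0.1606]
eef_rot: [0.78, 0.626, -0.0, 0.0]
contact_force: [0.4, -0.3, -0.2]
opening: 0.008
```

Request:
send_rows([
  {"delta_pos":[0,0,0.1],"turn":0,"jaw":1},
  {"delta_pos":[0,0,0.2],"turn":0,"jaw":1},
  {"delta_pos":[0,0,0.2],"turn":0,"jaw":1},
  {"delta_pos":[0,0,0.2],"turn":0,"jaw":1},
])

```text
clock: 20.8
tool_pos: [0.4692, 0.0858, 0.1586]
eef_rot: [0.78, 0.626, -0.0, 0.0]
contact_force: [-0.6, 0.3, -0.7]
opening: 0.007
```

Request:
send_rows([
  {"delta_pos":[0,0,0.1],"turn":0,"jaw":1},
  {"delta_pos":[0,0,0.2],"turn":0,"jaw":1},
  {"delta_pos":[0,0,0.2],"turn":0,"jaw":1},
])

```text
clock: 21.05
tool_pos: [0.4692, 0.0857, 0.1565]
eef_rot: [0.78, 0.626, -0.0, 0.0]
contact_force: [-0.9, 0.6, 0.8]
opening: 0.004
```

Request:
send_rows([
  {"delta_pos":[0,0,0.1],"turn":0,"jaw":1},
  {"delta_pos":[0,0,0.2],"turn":0,"jaw":1},
  {"delta_pos":[0,0,0.2],"turn":0,"jaw":1},
])

```text
clock: 21.3
tool_pos: [0.4692, 0.0859, 0.155]
eef_rot: [0.78, 0.626, 0.0, 0.0]
contact_force: [-1.3, -1.0, 7.4]
opening: 0.004
```

Request:
send_rows([
  {"delta_pos":[0,0,0.1],"turn":0,"jaw":1},
  {"delta_pos":[0,0,0.15],"turn":0,"jaw":1},
  {"delta_pos":[0,0,0.15],"turn":0,"jaw":1},
])

```text
clock: 21.55
tool_pos: [0.4692, 0.086, 0.1538]
eef_rot: [0.779, 0.626, 0.0, 0.0]
contact_force: [-2.4, -1.3, 9.9]
opening: 0.006
```

Contact was at TCP z of about 0.156, and the force is rising as specified. I'll press on in 1 mm steps, watching the force.

Request:
send_rows([
  {"delta_pos":[0,0,0.1],"turn":0,"jaw":1},
  {"delta_pos":[0,0,0.1],"turn":0,"jaw":1},
  {"delta_pos":[0,0,0.1],"turn":0,"jaw":1},
])

```text
clock: 21.8
tool_pos: [0.4692, 0.0861, 0.1529]
eef_rot: [0.779, 0.626, 0.0, 0.0]
contact_force: [-2.3, -0.8, 11.1]
opening: 0.007
```

Request:
send_rows([
  {"delta_pos":[0,0,0.1],"turn":0,"jaw":1},
  {"delta_pos":[0,0,0.2],"turn":0,"jaw":1},
  {"delta_pos":[0,0,0.2],"turn":0,"jaw":1},
])

```text
clock: 22.05
tool_pos: [0.4691, 0.0861, 0.1509]
eef_rot: [0.779, 0.626, 0.0, 0.0]
contact_force: [-1.6, -1.0, 10.0]
opening: 0.003
```

Request:
send_rows([
  {"delta_pos":[0,0,0.1],"turn":0,"jaw":1},
  {"delta_pos":[0,0,0.2],"turn":0,"jaw":1},
  {"delta_pos":[0,0,0.2],"turn":0,"jaw":1},
])

```text
clock: 22.3
tool_pos: [0.469, 0.0861, 0.1486]
eef_rot: [0.779, 0.626, 0.0, 0.0]
contact_force: [-1.0, -0.1, 6.8]
opening: 0.003
```

Past the peak, and the force is falling as expected.

Request:
send_rows([
  {"delta_pos":[0,0,0.1],"turn":0,"jaw":1},
  {"delta_pos":[0,0,0.15],"turn":0,"jaw":1},
  {"delta_pos":[0,0,0.15],"turn":0,"jaw":1},
])

```text
clock: 22.55
tool_pos: [0.469, 0.086, 0.1466]
eef_rot: [0.779, 0.626, 0.0, -0.0]
contact_force: [-1.1, -0.2, 1.0]
opening: 0.008
```

Request:
send_rows([
  {"delta_pos":[0,0,0.1],"turn":0,"jaw":1},
  {"delta_pos":[0,0,0.1],"turn":0,"jaw":1},
  {"delta_pos":[0,0,0.1],"turn":0,"jaw":1},
])

```text
clock: 22.8
tool_pos: [0.4694, 0.0856, 0.1454]
eef_rot: [0.78, 0.626, -0.0, 0.0]
contact_force: [0.5, -0.5, 0.3]
opening: 0.004
```

Run:
```python
from sw import *
p,q,t,s=st(); print(p,t,s['contact_force'])
im=vision.snapshot('side');cv2.imwrite('pics/side18.png',cv2.resize(im[130:250,200:360],None,fx=5,fy=5,interpolation=cv2.INTER_CUBIC))
```

```text
[0.4694152  0.08556752 0.14541243] 22.8 [ 0.50015499 -0.52171629  0.32313587]
```

View pics/side18.png

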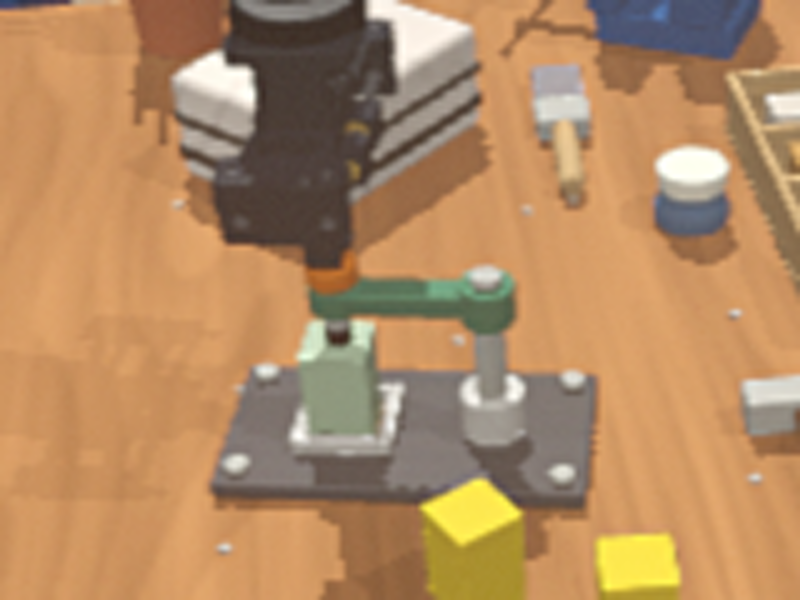

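The force dropped to zero, so it has snapped; the cap sits low on the arm at crop (332,272). I'll retreat and verify.

Request:
send_rows([
  {"delta_pos":[0,0,-1],"turn":0,"jaw":1},
  {"delta_pos":[0,0,-3],"turn":0,"jaw":1},
  {"delta_pos":[0,2,-6],"turn":0,"jaw":1},
  {"delta_pos":[0,5,-8],"turn":0,"jaw":1},
  {"delta_pos":[0,8,-10],"turn":0,"jaw":1},
  {"delta_pos":[0,8,-10],"turn":0,"jaw":1},
  {"delta_pos":[0,8,-10],"turn":0,"jaw":1},
  {"delta_pos":[0,8,-10],"turn":0,"jaw":1},
])

```text
clock: 23.52
tool_pos: [0.5463, 0.0684, 0.2449]
eef_rot: [0.779, 0.626, -0.001, -0.0]
contact_force: [0.0, -0.8, -0.2]
opening: 0.007
```

Run:
```python
from sw import *
p,q,t,s=st(); print(p,t,s['contact_force'])
im=vision.snapshot('side');cv2.imwrite('pics/side19.png',cv2.resize(im[130:250,200:360],None,fx=5,fy=5,interpolation=cv2.INTER_CUBIC))
cv2.imwrite('pics/w19.png',vision.snapshot('wrist'))
```

```text
[0.54631304 0.06835003 0.24493699] 23.5167 [ 0.02026611 -0.80623618 -0.19324528]
```

View pics/side19.png

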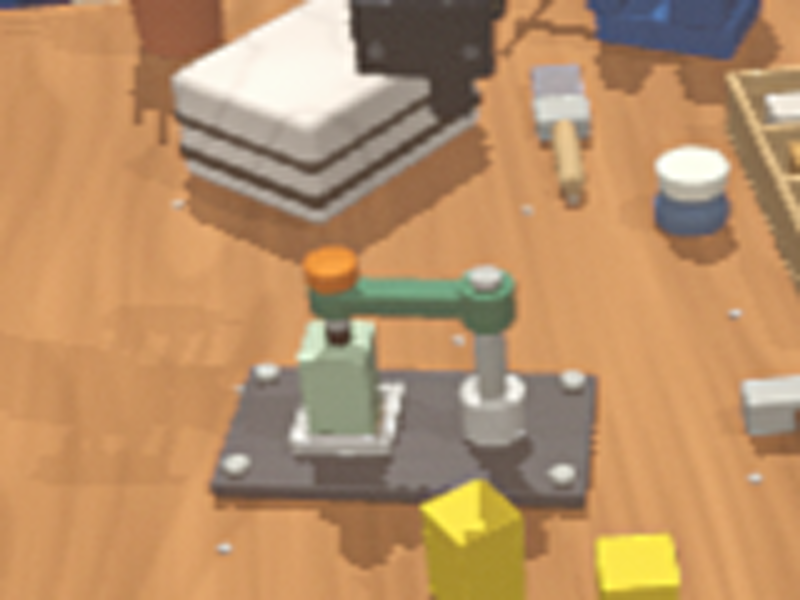

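View pics/w19.png

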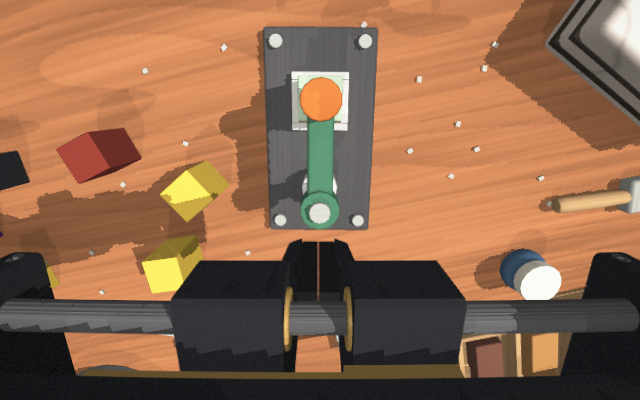

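With the robot away, the cap stays down on the arm: side crop y is 268, against 248 when up. The foot is on the stone, the arm is in line with the nest, and the robot is clear. Handing in.

```bash
python3 -c "
from plant import order; print(order.finish_job())"
```

```text
the job is handed in; nothing more can be done
None
```

The pale green stone is clamped in the nest with the robot clear, and I handed the job in at about 24 s of the 67 s allowed. No verdict was reported.

- **Stone:** I set it in the nest and let it go. It showed seated between the walls in the wrist view.
- **Clamp arm:** I swung it until its position stopped changing and the force rose to about 5.6 N. The last wrist picture shows cap, bar and hub in line with the nest.
- **Plunger:** The force rose to about 11 N, then fell to zero at roughly 10 mm of travel, so it snapped. After I lifted away, the side view shows the cap still down on the arm with the foot on the stone.
- **Force limit:** The highest force I read on the clamp was about 12 N, against the limit of 22 N. I read forces only at the end of each move, not continuously.
- **Other things:** The pictures gave no sign that anything else moved. I did not measure their positions again at the end.

**Checks that disagreed:**
- The first wrist picture was about 9 mm off because the arm was still settling, so I measured again.
- The top and wrist cameras then differed by about 3 mm on where the nest is. I lined the stone up with the nest within a single wrist picture to cancel that.
- Before the stop, my finger-width estimate put the contact about 3 mm too early, so I went on until the arm actually stopped.

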